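# Weigh out the full sample canister from the hatch

### The job

Raise the clear flap of the green canister hatch by its steel handle and swing it right over, so that it leans open by itself and stays open. One of the two identical canisters inside is full and the other is empty: feel by lifting which one is heavy, and set the full one down gently, upright and wholly on the round pan of the white balance. Leave the empty one in its slot and the flap open, as that canister is to be refilled, and do not knock over the beaker, the white wash bottle or the amber jar.

Things in the scene. Friction and masses are not known exactly. Their poses are not given: they have to be found in the camera images.
- hatch: Fixed pale green box, 175 mm deep (its x), 300 mm wide (its y), front wall 103 mm high, back 153 mm. Origin: middle of its underside; front faces its own -x, towards the robot; z up. The back strip, x = +42 to +88 mm, is roofed over; the part in front of it is covered by the hinged flap, which slopes 20 deg down to the front. Inside are two sloping slots, side by side.
- slot_left (a point): Where the middle of the underside of a seated canister lies, left slot: hatch x = +48, y = +65, z = 26 mm. It leans 25 deg towards the front, so the middle of its top is at hatch x = +4, z = 121 mm; its foot is under the roof and it comes out along its own axis. Cheeks beside its lowest 46 mm reach 34 mm from its axis, with 1.5 mm of play. Let go in line with the slot, it slides home.
- slot_right (a point): The same for the right slot: hatch x = +48, y = -65, z = 26 mm. In both slots the canister lies on a slope on its front side, which bears part of its weight until it is also raised a few mm clear of it.
- flap (a joint): Angle of the flap in rad: 0 closed, 1.92 standing vertical, 2.13 stop, where it leans 12 deg backwards over the roof and stays by its own weight. Let go below 1.92 it falls shut. Light hinge, flap 220 g, clear plastic 5 mm thick, 142 mm long from hinge to front edge.
- flap_handle (a point): Middle of the handle's bar: a round steel bar, 10 mm thick, 110 mm long along the hatch's y, held by a leg at each end 45 mm beyond the flap's front edge and in the flap's plane, so the space between bar and flap edge is open. It lies 187 mm from the hinge line and moves with the flap. Closed, it is 89 mm above the table.
- flap_hinge (a point): Middle of the flap's hinge line, which runs along the hatch's y, at hatch x = +45, z = 153 mm. Opening lifts the handle up and then over towards the hatch's +x.
- can_a: One of two identical closed aluminium canisters with a dark band: plain cylinders 44 mm in diameter, 105 mm long. Origin: middle of the underside; z runs along the axis to the top. It starts leaning in one of the hatch's slots. Full about 460 g, empty about 130 g (each within 15 percent); they look alike.
- can_b: The other canister, same size and look, in the other slot; see can_a.
- balance: Fixed white balance, 220 x 170 mm and 50 mm high, with a round steel pan on top; origin: middle of its underside.
- pan (a point): Centre of the top face of the balance's round pan, 120 mm in diameter, 62 mm above the table. It does not move and shows no reading.
- beaker: Bystander: glass beaker, 68 mm wide, 85 mm high, standing on the table; origin: middle of its underside, z up.
- wash_bottle: Bystander: white bottle, 64 mm wide, 170 mm high, standing on the table; origin: middle of its underside, z up.
- reagent_jar: Bystander: amber jar, 60 mm wide, 90 mm high, standing on the table; origin: middle of its underside, z up.

How it is judged:
By the outcome, as a careful person would: the job done as asked, in the order asked, and still so for the second after the job is handed in, with the robot touching nothing.
It also fails if it takes over 72 s, if anything falls off the work surface, if the arm or the gripper's body presses on something with over 40 N, if the wrist force passes 120 N, or if a joint passes its speed limit or range.

### The arm

A 6-joint arm with a two-finger parallel gripper is mounted at the origin on the work surface. World frame = base frame: x ahead of the robot, y to its left, z up, the work surface at z = 0. Lengths are in m, angles in degrees, forces in N, time in s.
With the tool pointing down it reaches from about 0.4 to 0.825 m from the base axis. Payload 7 kg.
Tool frame: the origin (TCP) lies at the very end of the fingers, on their centre line; the grasp point (between the pads) lies 19 mm behind it (ctrl.grip_depth is the z of the grasp point in the tool frame, in m); z points along the fingers, y is the direction in which the jaws open and shut (so a half turn about z gives the same grasp; the last joint's range is limited). The gripper opens to 88 mm and grips with 3 to 60 N. Pads are 19 mm wide; open, the fingers measure 130 mm over their backs; the gripper's body (78 mm by 193 mm) begins 47 mm behind the grasp point.
Start: joints at [82.684, 20.546, 0.682, 0, -70.136, -16.507], TCP at [0.273, 0.617, 0.187] pointing down, gripper open.
Joint ranges: [-176.03, 176.03], [-82.01, 121.73], [-58.28, 71.71], [-173.87, 95.51], [-174.79, -0.11], [-173.66, 173.66]. Speed limits (degrees/s): [136.94, 136.94, 172.46, 180, 180, 180].

### API

Orientations are given as [roll, pitch, yaw] about the fixed x, y, z axes, in that order (R = Rz(yaw) Ry(pitch) Rx(roll)).
In Python, from plant import telemetry, snapshot, job, models, ctrl gives the robot as it stands.
- The arm moves only by the tool jog_arm, never from a script. Its argument "targets" is text: rows parted by semicolons, each of 7 numbers parted by spaces: the shift along the tool's x, y, z in m, then the turn, a rotation vector about the tool's x, y, z in degrees, then the gripper command: -1 is shut, 1 is fully open, values between are in proportion. A call has exactly 8 rows; each row is the pose to reach, as a shift and turn from the pose measured when the call began, along the tool's axes at that moment; what a row does not reach only later rows make up. A row lasts 1/8 s, in which the tool goes at most 62.5 mm and 10.7 degrees, less where a joint would pass 70% of its speed; a pose out of reach is approached as far as the arm can. A call with a gripper value outside its range is refused whole. The fingers move at their own pace and stop on an object; the grip force is fixed at half the most. Time passes only in rows, so rows that repeat a pose let the fingers close, or fill a call up. It gives the time, the measured TCP pose, the force and the opening at its end, in the units of the state.
- telemetry.get_obs(): the state, without advancing time (a new reading comes with each control period).
- snapshot(name): name is "side" or "top" or "wrist"; returns a dict with "img" (400x640x3 uint8, red, green, blue), "range_z" (400x640 float32, m along the optical axis (not along the pixel's ray), 0 where there is no reading), "intrinsics" (3x3 intrinsics, pixels), "R" (3x3) and "t" (3): a world point X has camera coordinates R X + t. Camera axes: x right, y down, z forward; pixel columns grow to the right and rows downward; lengths in m; the calibration is good to about 2 mm. The wrist camera is an equidistant fisheye: a pixel r from the principal point sees the ray r / f radians off the axis. A picture is of the moment at which its call begins.
- job.close_job(): hands the job in, once; it reports no verdict.
Trained networks look in a picture, given as the dict that the camera call returned (one of the last four; its "shot" number tells which), for a name from the list of things; names that differ only in an ending like _2 or _b are one class to them, and where a whole thing is asked for, a point or a joint stands for the part that bears it (a point fixed in the world has none). Each returns a list of dicts, best first, with "conf" (0 to 1); they miss things now and then, are a little off and sometimes report something else, mostly with a low value. They report only what shows in the picture. A call takes as long as a camera call.
- models.cut_out(name, picture): "region" (400x640 bool, what is visible of it) and "uv" ([column, row] in pixels, amid what is visible of it).
- models.spot_point(name, picture): "uv" ([column, row] in pixels: a listed point, or the origin of a listed thing).
The state is a dict: "clock": time; "joint_pos": joint angles; "qvel": joint speeds; "tau": joint torques, N m; "tool_pos": TCP position; "orientation": TCP orientation; "force": force on the tool from outside, world axes, zero at the start; "moment": the same for the moment, N m; "opening": finger opening in m.
Only numpy, scipy, OpenCV 4.12 (cv2) and the standard library are available. Lean on these libraries where they do the work, as an engineer would, in place of code of your own. Each camera call takes 0.05 s, during which the arm holds its last target.

## Working session

There is one attempt and no reset: what is moved stays moved. The work goes in short steps, Python scripts to look and compute and a tool call to move; the robot and the scene stay as the last step left them, time stands still between calls to the robot, and variables do not carry over. Pictures are saved under pics/ and viewed, and the job is handed in when it is done.

Besides the shell and the picture viewer there is one more tool, called after "Emit:" as name(argument=value, ...), one argument or row to a line, values as JSON. jog_arm: Moves the arm, as the interface text tells. Its arguments: {"type":"object","properties":{"targets":{"type":"string"}},"required":["targets"]}

```bash
ls; mkdir -p pics
python3 - <<'E'
from plant import telemetry, snapshot, job, models, ctrl
import cv2, numpy as np
o=telemetry.get_obs(); print({k:np.round(v,3) for k,v in o.items()}); print(ctrl.grip_depth)
for n in ["side","top"]:
    s=snapshot(n); cv2.imwrite(f"pics/{n}0.png",s["img"][:,:,::-1])
    print(n,s["intrinsics"].tolist(),np.round(s["R"],4).tolist(),s["t"])
    for nm in ["hatch","slot_left","slot_right","flap","flap_handle","flap_hinge","can_a","balance","pan","beaker","wash_bottle","reagent_jar"]:
        r=models.spot_point(nm,s)
        for d in r[:2]:
            u,v=d["uv"]; 
            z=s["range_z"][int(round(v)),int(round(u))] if 0<=v<400 and 0<=u<640 else 0
            K=s["intrinsics"]; pc=np.array([(u-K[0,2])/K[0,0]*z,(v-K[1,2])/K[1,1]*z,z]); X=s["R"].T@(pc-s["t"])
            print(nm,round(d["conf"],2),np.round(d["uv"],1),np.round(X,3))
E
```

```text
pics
{'clock': np.float64(0.0), 'joint_pos': array([ 8.2684e+01,  2.0591e+01,  6.3400e-01, -2.1000e-02, -7.0134e+01,
       -1.6507e+01]), 'qvel': array([ 0.012, -0.004,  0.021,  0.032,  0.049, -0.024]), 'tau': array([-0.0000e+00, -5.8271e+01,  2.9307e+01,  6.9970e+00,  7.0000e-03,
       -0.0000e+00]), 'tool_pos': array([0.272, 0.617, 0.186]), 'orientation': array([ 1.79906e+02, -7.00000e-03, -2.38300e+01]), 'force': array([-0.009,  0.825,  0.127]), 'moment': array([ 0.049,  0.021, -0.018]), 'opening': np.float64(0.088)}
-0.0188
side [[394.32514772824914, 0.0, 325.2382895819407], [0.0, 394.32514772824914, 200.0680315917352], [0.0, 0.0, 1.0]] [[0.2955, -0.9552, 0.0156], [-0.7107, -0.2307, -0.6646], [0.6385, 0.1853, -0.747]] [-0.13415777  0.48065842  0.83462555]
hatch 0.73 [289.8 203.4] [0.517 0.125 0.113]
slot_left 0.24 [380.8 200.6] [ 0.674 -0.111  0.039]Traceback (most recent call last):
  File "<stdin>", line 8, in <module>
ValueError: it knows: balance, beaker, can, flap_handle, flap_hinge, hatch, pan, reagent_jar, slot_left, slot_right, wash_bottle
```

```bash
cat > h.py <<'E'
from plant import telemetry, snapshot, job, models, ctrl
import cv2, numpy as np
from scipy.spatial.transform import Rotation as Ro
np.set_printoptions(suppress=True,precision=4)
def ray(s,u,v):
    K=s["intrinsics"]; d=np.array([(u-K[0,2])/K[0,0],(v-K[1,2])/K[1,1],1.])
    R=s["R"]; return -R.T@s["t"], R.T@d
def atz(s,u,v,z):
    c,d=ray(s,u,v); return c+d*(z-c[2])/d[2]
def cloud(s):
    K=s["intrinsics"]; z=s["range_z"]; v,u=np.mgrid[0:400,0:640]
    P=np.stack([(u-K[0,2])/K[0,0]*z,(v-K[1,2])/K[1,1]*z,z],-1)
    return (P-s["t"])@s["R"]
def save(s,n): cv2.imwrite(f"pics/{n}.png",s["img"][:,:,::-1])
def obs():
    o=telemetry.get_obs(); return o
E
python3 - <<'E'
from h import *
Z=dict(hatch=0,slot_left=.026,slot_right=.026,flap_handle=.089,flap_hinge=.153,balance=0,pan=.062,beaker=0,wash_bottle=0,reagent_jar=0)
for n in ["side","top"]:
    s=snapshot(n); save(s,n+"1"); P=cloud(s)
    for nm in Z:
        for d in models.spot_point(nm,s)[:2]:
            u,v=d["uv"]; print(n,nm,round(d["conf"],2),np.round(d["uv"],1),atz(s,u,v,Z[nm]), P[min(399,int(v)),min(639,int(u))])
    for d in models.cut_out("can",s): print("can",d["conf"],d["uv"],d["region"].sum())
E
```

```text
side hatch 0.91 [290.1 201. ] [ 0.6176  0.1681 -0.    ] [0.5259 0.1279 0.1125]
side slot_left 0.6 [378.  201.6] [ 0.6785 -0.1024  0.026 ] [ 0.6701 -0.1027  0.038 ]
side slot_right 0.32 [189.5 228.5] [0.4059 0.3994 0.026 ] [0.3936 0.3878 0.0482]
side flap_hinge 0.96 [293.2 157.3] [0.6583 0.1653 0.153 ] [0.6549 0.1645 0.1574]
side flap_hinge 0.72 [378.4 200.2] [ 0.5691 -0.1119  0.153 ] [ 0.6696 -0.1023  0.043 ]
side balance 0.91 [419.3 270.6] [ 0.4861 -0.2638 -0.    ] [ 0.4516 -0.2576  0.0535]
side pan 0.85 [427.8 242.5] [ 0.541  -0.2673  0.062 ] [ 0.5461 -0.2655  0.0568]
side pan 0.6 [264.4 216.5] [0.4884 0.1952 0.062 ] [0.4696 0.1854 0.0897]
side beaker 0.84 [347.4 269.8] [ 0.4276 -0.0726  0.    ] [ 0.391  -0.0776  0.063 ]
side wash_bottle 0.83 [376.7 201.7] [ 0.7003 -0.0965  0.    ] [ 0.6719 -0.0965  0.0339]
side reagent_jar 0.87 [193.  229.5] [0.4215 0.4037 0.    ] [0.3968 0.3782 0.0434]
can 0.7 [349.4, 259.5] 740
top hatch 0.83 [275.6 196.3] [0.6071 0.1698 0.    ] [0.5776 0.1584 0.1334]
top flap_handle 0.58 [266.1 237.7] [0.4717 0.1901 0.089 ] [0.4727 0.1894 0.0961]
top flap_hinge 0.92 [269.9 168.4] [0.6496 0.1682 0.153 ] [0.6496 0.1701 0.1569]
top balance 0.66 [425.4 224.2] [ 0.5014 -0.2737  0.    ] [ 0.4935 -0.2566  0.06  ]
top pan 0.75 [427.7 210.1] [ 0.5327 -0.2677  0.062 ] [ 0.5337 -0.2666  0.0588]
top beaker 0.59 [358.7 255.3] [ 0.4185 -0.0694  0.    ] [ 0.4193 -0.0671  0.0028]
top beaker 0.47 [270.9 170.4] [0.689  0.1821 0.    ] [0.6442 0.1677 0.1559]
top wash_bottle 0.61 [359.6 165.4] [ 0.6923 -0.0901  0.    ] [ 0.6759 -0.0816  0.0593]
top wash_bottle 0.35 [359.9 254.3] [ 0.4213 -0.0731  0.    ] [ 0.4221 -0.0704  0.0016]
top reagent_jar 0.65 [195.5 265.9] [0.4096 0.409  0.    ] [0.4063 0.3843 0.0886]
```

View pics/side0.png

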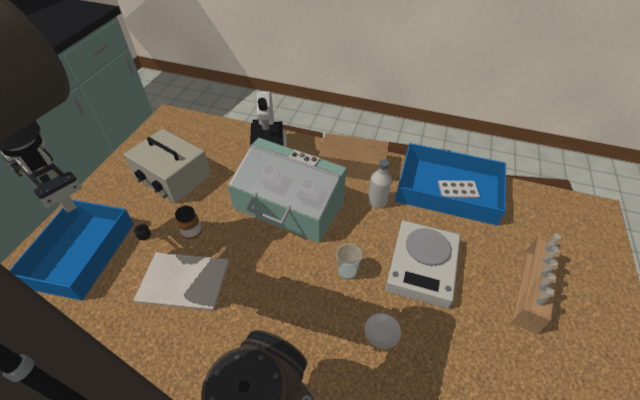

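View pics/top1.png

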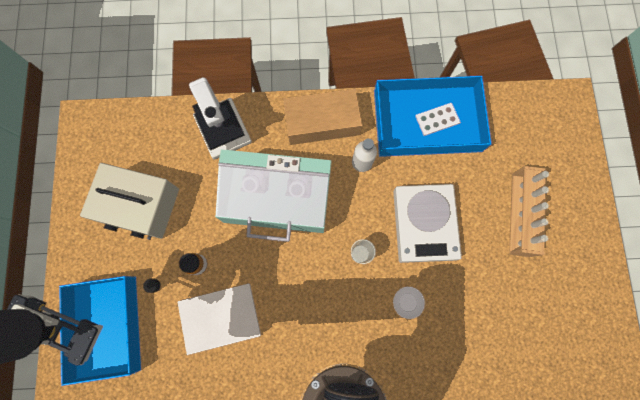

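Run:
```python
from h import *
for n in ["top","side"]:
    s=snapshot(n); P=cloud(s)
    p=P.reshape(-1,3); m=(abs(p[:,0]-.65)<.12)&(abs(p[:,1]-.16)<.2)
    q=p[m]; print(np.histogram(q[:,2],bins=np.arange(-.01,.18,.01)))
    r=q[(q[:,2]>.147)&(q[:,2]<.162)]; print(n,len(r),np.median(r[:,2]),cv2.minAreaRect(r[:,:2].astype(np.float32)*1000))
    # front rim / handle
    d=models.cut_out("hatch",s)[0]; R=P[d["region"]]; R=R[(R[:,2]>.02)&(R[:,2]<.17)]
    print("hatch rect",cv2.minAreaRect(R[:,:2].astype(np.float32)*1000))
    d=models.cut_out("flap_handle",s)
    if d:
        h=P[d[0]["region"]]; print(d[0]["conf"],len(h),np.median(h,0))
    h=p[(abs(p[:,0]-.472)<.012)&(abs(p[:,1]-.19)<.09)&(p[:,2]>.07)&(p[:,2]<.12)]
    print(len(h),h.mean(0),h.min(0),h.max(0),np.polyfit(h[:,1],h[:,0],1))
    d=models.cut_out("balance",s)[0]; R=P[d["region"]]; 
    R2=R[R[:,2]>.04]; print("bal",cv2.minAreaRect(R2[:,:2].astype(np.float32)*1000))
    for nm in ["wash_bottle","beaker","reagent_jar"]:
        d=models.cut_out(nm,s)
        if d: R=P[d[0]["region"]];R=R[R[:,2]>.01]; print(nm,d[0]["conf"],cv2.minAreaRect(R[:,:2].astype(np.float32)*1000),R[:,2].max())
    im=s["img"][130:300,180:480] if n=="top" else s["img"][100:300,180:480]
    cv2.imwrite(f"pics/crop_{n}.png",cv2.resize(im[:,:,::-1],None,fx=2.6,fy=2.6))
```

```text
(array([1445, 1060,   41,  154,   13,   15,    8,   11,   26,  128,  130,
        134,  783, 1159, 1192, 1320, 1940,  184]), array([-0.01,  0.  ,  0.01,  0.02,  0.03,  0.04,  0.05,  0.06,  0.07,
        0.08,  0.09,  0.1 ,  0.11,  0.12,  0.13,  0.14,  0.15,  0.16,
        0.17]))
top 2527 0.15267391800183983 ((650.3837280273438, 159.40162658691406), (300.3853759765625, 79.84776306152344), 81.3338394165039)
hatch rect ((578.2604370117188, 169.2474365234375), (298.5535888671875, 223.37413024902344), 81.41032409667969)
0.95 6124 [0.5791 0.1705 0.1304]
175 [0.4729 0.179  0.0932] [0.4603 0.1258 0.0859] [0.4839 0.2445 0.1043] [0.0978 0.4554]
bal ((482.8340148925781, -148.0895233154297), (239.71014404296875, 441.128662109375), 9.051873207092285)
wash_bottle 0.89 ((523.7500610351562, -30.675384521484375), (60.705078125, 420.3467712402344), 69.99117279052734) 1.2171047198950264
beaker 0.92 ((398.53216552734375, -19.201858520507812), (65.7113265991211, 185.02886962890625), 24.906755447387695) 1.2171047198950264
reagent_jar 0.89 ((388.1131896972656, 237.1761474609375), (386.0152587890625, 58.70
[... 506 characters left out ...]
3984375), (350.57366943359375, 352.390380859375), 81.71540832519531)
0.7 4869 [0.5735 0.162  0.1286]
161 [0.471  0.1763 0.0923] [0.46   0.1235 0.0854] [0.483  0.2427 0.1031] [0.0777 0.4573]
bal ((155.744140625, -134.27618408203125), (616.0740966796875, 63.60591506958008), 12.880576133728027)
wash_bottle 0.86 ((284.40618896484375, -149.39845275878906), (870.9877319335938, 62.66940689086914), 7.0749406814575195) 0.945026409232411
beaker 0.75 ((303.123779296875, 101.84164428710938), (1004.2610473632812, 344.2323303222656), 12.129534721374512) 0.945026409232411
reagent_jar 0.75 ((148.8931427001953, 115.00724792480469), (829.1056518554688, 56.573543548583984), 47.57966995239258) 0.945026409232411
```

View pics/crop_top.png

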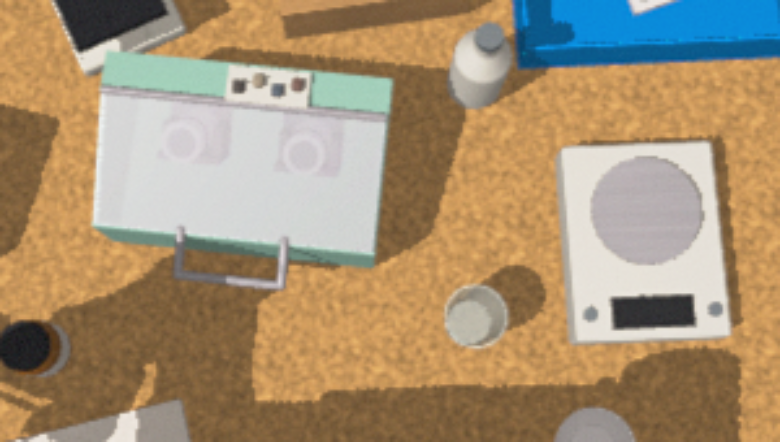

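View pics/crop_side.png

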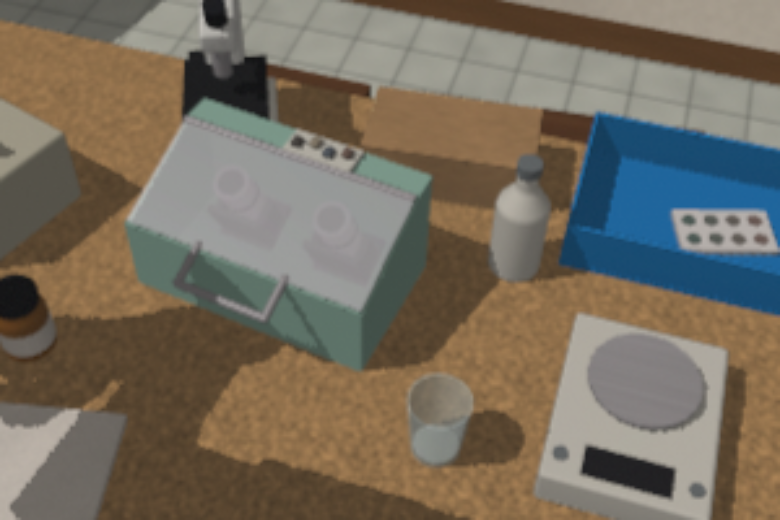

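```bash
cat >> h.py <<'E'
H0=np.array([.603,.166,0]); YAW=-8.6
RH=Ro.from_euler('z',YAW,degrees=True)
def hw(p): return H0+RH.apply(np.array(p))      # hatch -> world
def Rhandle(a):  # tool x=-hatch y, z=(sin a,0,-cos a)
    a=np.radians(a); z=np.array([np.sin(a),0,-np.cos(a)]); x=np.array([0,-1,0.]); y=np.cross(z,x)
    return RH*Ro.from_matrix(np.stack([x,y,z],1))
def Rcan(a,sg=1): # tool y=-/+hatch y
    a=np.radians(a); z=np.array([np.sin(a),0,-np.cos(a)]); y=np.array([0,-sg,0.]); x=np.cross(y,z)
    return RH*Ro.from_matrix(np.stack([x,y,z],1))
def cur():
    o=telemetry.get_obs(); return np.array(o["tool_pos"]),Ro.from_euler('xyz',o["orientation"],degrees=True),o
def rows(wps,g):
    p0,R0,o=cur(); out=[]
    for (p,R),gg in zip(wps,g if hasattr(g,'__len__') else [g]*len(wps)):
        d=R0.inv().apply(p-p0); w=(R0.inv()*R).as_rotvec(degrees=True)
        out.append(" ".join(f"{x:.4f}".rstrip('0').rstrip('.') for x in d)+" "+" ".join(f"{x:.1f}" for x in w)+f" {gg}")
    print("; ".join(out))
def bar(th): # rad -> hatch coords of bar
    a=th-np.radians(20); return np.array([.045-.187*np.cos(a),0,.153+.187*np.sin(a)])
def line(p,R,n=8,p0=None,R0=None):
    from scipy.spatial.transform import Slerp
    if p0 is None: p0,R0,_=cur()
    s=Slerp([0,1],Ro.concatenate([R0,R])); return [(p0+(p-p0)*k/n,s(k/n)) for k in range(1,n+1)]
E
python3 - <<'E'
from h import *
R=Rhandle(10); z=R.apply([0,0,1]); b=hw(bar(0)); print(b)
p=b-z*.075
print(p,R.as_euler('xyz',degrees=True)); rows(line(p,R),-.45)
E
```

```text
[0.4737 0.1855 0.089 ]
[0.4609 0.1875 0.1629] [-170.     0.   -98.6]
0.0432 0.0397 0.003 1.1 0.8 9.3 -0.45; 0.0865 0.0793 0.006 2.1 1.6 18.6 -0.45; 0.1297 0.119 0.0089 3.2 2.4 28.0 -0.45; 0.1729 0.1586 0.0119 4.3 3.3 37.3 -0.45; 0.2162 0.1983 0.0149 5.3 4.1 46.6 -0.45; 0.2594 0.238 0.0179 6.4 4.9 55.9 -0.45; 0.3026 0.2776 0.0209 7.5 5.7 65.3 -0.45; 0.3459 0.3173 0.0238 8.5 6.5 74.6 -0.45
```

Emit:
jog_arm(
  targets="0.043 0.04 0 1.1 0.8 9.3 -0.45; 0.086 0.079 0 2.1 1.6 18.6 -0.45; 0.13 0.119 0 3.2 2.4 28 -0.45; 0.173 0.159 0 4.3 3.3 37.3 -0.45; 0.216 0.198 0.005 5.3 4.1 46.6 -0.45; 0.26 0.238 0.01 6.4 4.9 55.9 -0.45; 0.303 0.278 0.015 7.5 5.7 65.3 -0.45; 0.346 0.317 0.024 8.5 6.5 74.6 -0.45",
)

```text
clock: 3.1
tool_pos: [0.4618, 0.1862, 0.1634]
orientation: [-169.9, 0.1, -98.9]
force: [1.4, 0.4, -0.1]
opening: 0.0244
```

Run:
```python
from h import *
R=Rhandle(10); z=R.apply([0,0,1]); b=hw(bar(0))
p0,R0,o=cur(); print(p0,o["orientation"],o["opening"],o["force"],o["joint_pos"],o["clock"])
s=snapshot("wrist"); save(s,"w1"); print(s["intrinsics"]); 
d=models.spot_point("flap_handle",s); print(d[:1])
s2=snapshot("top"); save(s2,"t2")
# project predicted bar in wrist
K=s["intrinsics"]
for y in (-.055,0,.055):
    X=s["R"]@hw(bar(0)+[0,y,0])+s["t"]; r=np.arctan2(np.hypot(*X[:2]),X[2]); u=X[:2]/np.hypot(*X[:2])*r*K[0,0]+K[:2,2]; print(u)
rows([(b+z*.014,R)],-.45)
```

```text
[0.4618 0.1862 0.1634] [-169.9463    0.1163  -98.8943] 0.02436605786896701 [ 1.3515  0.4125 -0.0859] [ 52.3346  -1.2414 -34.8054  11.128  -51.9862 -67.7651] 3.1
[[309.7069   0.     324.1539]
 [  0.     309.7069 197.2556]
 [  0.       0.       1.    ]]
[{'uv': [328.2, 193.5], 'conf': 0.93}]
[324.2994 134.8384]
[324.6379 194.7364]
[324.9307 248.4252]
-0.0023 0.0005 0.0885 0.1 -0.1 -0.2 -0.45
```

View pics/w1.png

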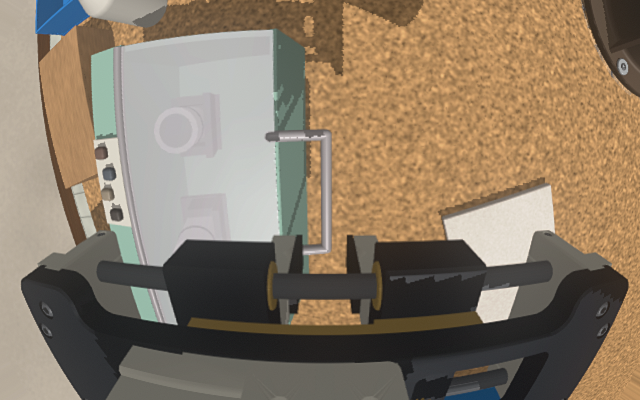

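View pics/t2.png

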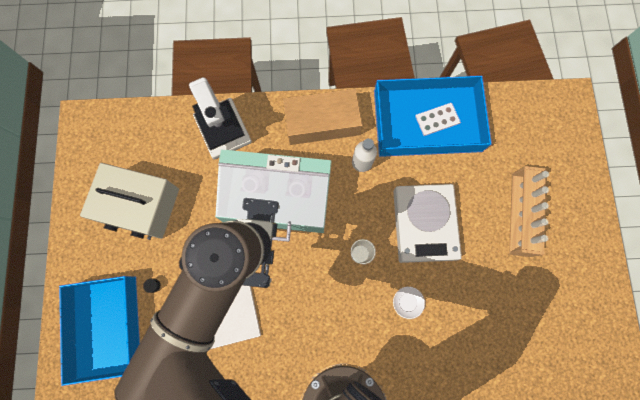

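Emit:
jog_arm(
  targets="-0.001 0.001 0.02 0 0 0 -0.45; -0.002 0.001 0.04 0 0 0 -0.45; -0.002 0.0015 0.06 0 0 0 -0.45; -0.002 0.0015 0.075 0 0 0 -0.45; -0.002 0.0015 0.0885 0 0 0 -0.45; -0.002 0.0015 0.0885 0 0 0 -0.45; -0.002 0.0015 0.0885 0 0 0 -0.45; -0.002 0.0015 0.0885 0 0 0 -1",
)

```text
clock: 4.25
tool_pos: [0.4754, 0.1857, 0.0759]
orientation: [-170.0, 0.0, -98.8]
force: [-0.1, 0.4, -1.0]
opening: 0.0188
```

Emit:
jog_arm(
  targets="0 0 0 0 0 0 -1; 0 0 0 0 0 0 -1; 0 0 0 0 0 0 -1; 0 0 0 0 0 0 -1; 0 0 0 0 0 0 -1; 0 0 0 0 0 0 -1; 0 0 0 0 0 0 -1; 0 0 0 0 0 0 -1",
)

```text
clock: 5.25
tool_pos: [0.4755, 0.1857, 0.0758]
orientation: [-170.0, 0.0, -98.8]
force: [-0.2, -0.5, -0.2]
opening: 0.0009
```

Run:
```python
from h import *
p0,R0,o=cur(); print(p0,o["orientation"],o["opening"],o["force"],o["joint_pos"],o["clock"])
s=snapshot("wrist"); save(s,"w2")
s=snapshot("side"); save(s,"s2")
```

```text
[0.4755 0.1857 0.0758] [-170.0119    0.0397  -98.8168] 0.0008593461680824983 [-0.1816 -0.4796 -0.1588] [ 50.4427   5.8047 -41.5773  13.8954 -38.2648 -69.8677] 5.25
```

View pics/w2.png

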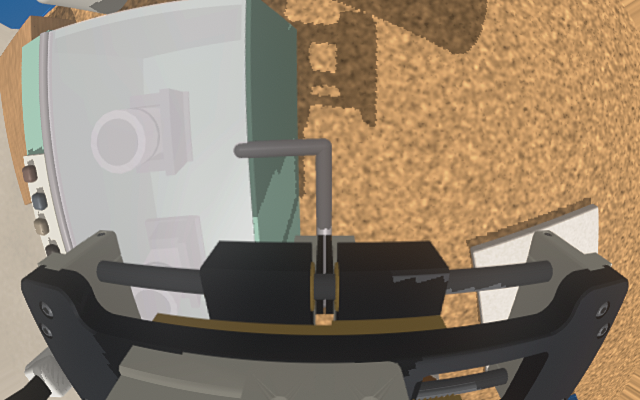

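Run:
```python
from h import *
im=cv2.imread("pics/s2.png")[150:280,200:360]; cv2.imwrite("pics/s2c.png",cv2.resize(im,None,fx=4.6,fy=4.6,interpolation=cv2.INTER_CUBIC))
s=snapshot("wrist"); K=s["intrinsics"]; D=s["range_z"]
for v in (150,170,190,210,225):
    for u in (320,322,324,326,328):
        dz=D[v,u]; dx=np.array([u-K[0,2],v-K[1,2]]); r=np.hypot(*dx); th=r/K[0,0]
        pc=np.array([*(dx/r*np.tan(th)*dz),dz]); X=s["R"].T@(pc-s["t"])
        print(u,v,X)
```

```text
320 150 [0.4655 0.1321 0.0946]
322 150 [0.4647 0.1325 0.0931]
324 150 [0.4635 0.1326 0.0931]
326 150 [0.4623 0.1328 0.0931]
328 150 [0.4615 0.1332 0.0912]
320 170 [0.4678 0.1443 0.0926]
322 170 [0.4664 0.1443 0.0935]
324 170 [0.4655 0.1446 0.0923]
326 170 [0.464  0.1445 0.0936]
328 170 [0.4633 0.1451 0.0912]
320 190 [0.4697 0.1564 0.0929]
322 190 [0.4684 0.1565 0.0934]
324 190 [0.4672 0.1566 0.0932]
326 190 [0.4663 0.1572 0.0915]
328 190 [0.465  0.1571 0.0922]
320 210 [0.4718 0.1693 0.0925]
322 210 [0.4705 0.1692 0.093 ]
324 210 [0.469  0.1691 0.0939]
326 210 [0.4682 0.1697 0.0921]
328 210 [0.467  0.1699 0.0919]
320 225 [0.473  0.1785 0.0943]
322 225 [0.4719 0.179  0.0934]
324 225 [0.4708 0.1793 0.0928]
326 225 [0.4695 0.1794 0.0929]
328 225 [0.4686 0.1801 0.0913]
```

View pics/s2c.png

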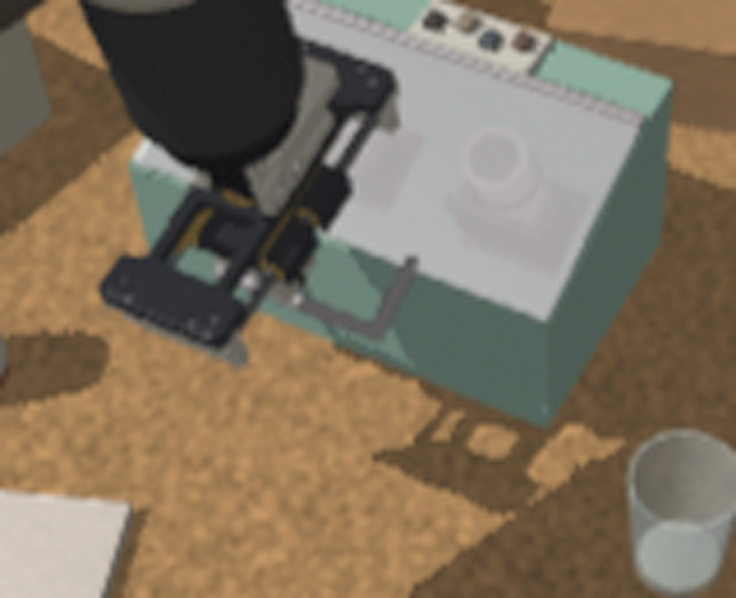

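```bash
cat >> h.py <<'E'
def arc(t0,t1,g,off=.0135,a0=10,a1=10,ex=-.001,n=8):
    w=[]
    for k in range(1,n+1):
        th=t0+(t1-t0)*k/n; R=Rhandle(a0+(a1-a0)*k/n)
        w.append((hw(bar(th)+[ex,0,0])+R.apply([0,0,off]),R))
    rows(w,g)
E
python3 -c "
from h import *
arc(0,.15,-1)"
```

```text
0.0004 0.0009 -0.0034 0.0 0.0 -0.2 -1; 0.0004 0.0014 -0.0069 0.0 0.0 -0.2 -1; 0.0004 0.0019 -0.0103 0.0 0.0 -0.2 -1; 0.0004 0.0023 -0.0138 0.0 0.0 -0.2 -1; 0.0004 0.0026 -0.0173 0.0 0.0 -0.2 -1; 0.0004 0.0028 -0.0208 0.0 0.0 -0.2 -1; 0.0004 0.003 -0.0243 0.0 0.0 -0.2 -1; 0.0004 0.0031 -0.0278 0.0 0.0 -0.2 -1
```

Emit:
jog_arm(
  targets="0 0 -0.003 0 0 0 -1; 0 0 -0.006 0 0 0 -1; 0 0 -0.01 0 0 0 -1; 0 0.001 -0.013 0 0 0 -1; 0 0.001 -0.017 0 0 0 -1; 0 0.001 -0.021 0 0 0 -1; 0 0.002 -0.024 0 0 0 -1; 0 0.002 -0.028 0 0 0 -1",
)

```text
clock: 6.4
tool_pos: [0.4685, 0.1866, 0.1032]
orientation: [-170.0, 0.0, -98.8]
force: [-0.1, 0.1, -1.0]
opening: 0.0004
```

Run:
```python
from h import *
p0,R0,o=cur(); print(p0,o["orientation"],o["opening"],o["force"],o["joint_pos"],o["clock"])
s=snapshot("side"); save(s,"s3")
s=snapshot("wrist"); K=s["intrinsics"]; D=s["range_z"]; save(s,"w3")
im=cv2.imread("pics/s3.png")[150:280,200:360]; cv2.imwrite("pics/s3c.png",cv2.resize(im,None,fx=4.6,fy=4.6,interpolation=cv2.INTER_CUBIC))
im=cv2.imread("pics/w3.png")[120:330,240:420]; cv2.imwrite("pics/w3c.png",cv2.resize(im,None,fx=2.8,fy=2.8,interpolation=cv2.INTER_CUBIC))
```

```text
[0.4685 0.1866 0.1032] [-170.0202    0.0334  -98.8172] 0.0004212522906588513 [-0.1477  0.0655 -1.0318] [ 51.4098   3.2053 -39.727   12.7761 -42.7604 -69.3026] 6.4
```

View pics/s3c.png

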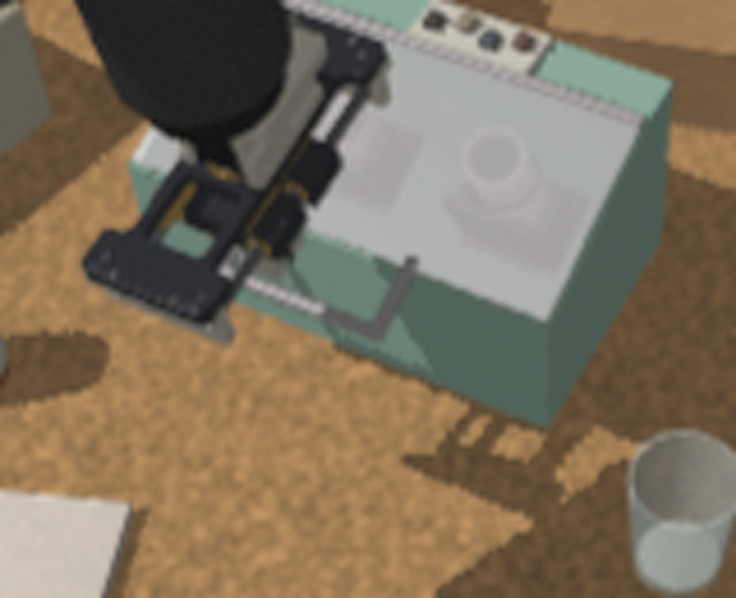

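View pics/w3c.png

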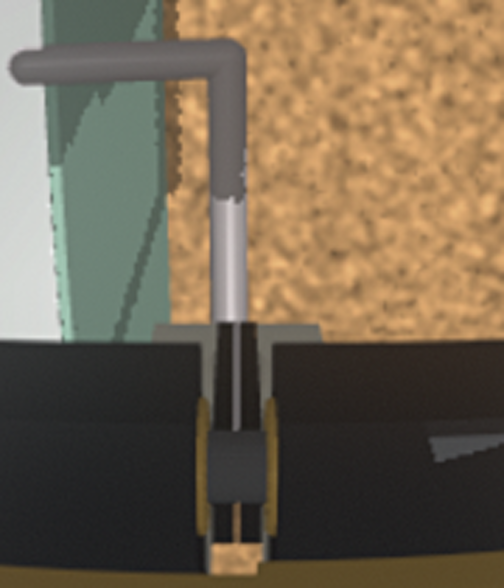

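```bash
python3 -c "
from h import *
arc(0,0,-.45,off=.025,ex=-.0015,n=1)"
```

```text
0.0007 -0.001 0.0399 -0.0 0.0 -0.2 -0.45
```

Emit:
jog_arm(
  targets="0 -0.001 -0.01 0 0 0 -0.45; 0 -0.001 -0.01 0 0 0 -0.45; 0 -0.001 -0.01 0 0 0 -0.45; 0 -0.001 0 0 0 0 -0.45; 0 -0.001 0.015 0 0 0 -0.45; 0 -0.001 0.03 0 0 0 -0.45; 0 -0.001 0.04 0 0 0 -0.45; 0 -0.001 0.04 0 0 0 -0.45",
)

```text
clock: 7.5
tool_pos: [0.4763, 0.1851, 0.0632]
orientation: [-170.1, -0.0, -98.8]
force: [0.4, -0.8, 0.6]
opening: 0.0244
```

Run:
```python
from h import *
p0,R0,o=cur(); print(p0,o["orientation"],o["opening"],o["force"],o["clock"])
s=snapshot("wrist"); save(s,"w4")
im=cv2.imread("pics/w4.png")[120:330,200:450]; cv2.imwrite("pics/w4c.png",cv2.resize(im,None,fx=2.8,fy=2.8,interpolation=cv2.INTER_CUBIC))
```

```text
[0.4763 0.1851 0.0632] [-170.057    -0.0389  -98.8223] 0.02442373652220435 [ 0.3852 -0.7918  0.6397] 7.5
```

View pics/w4c.png

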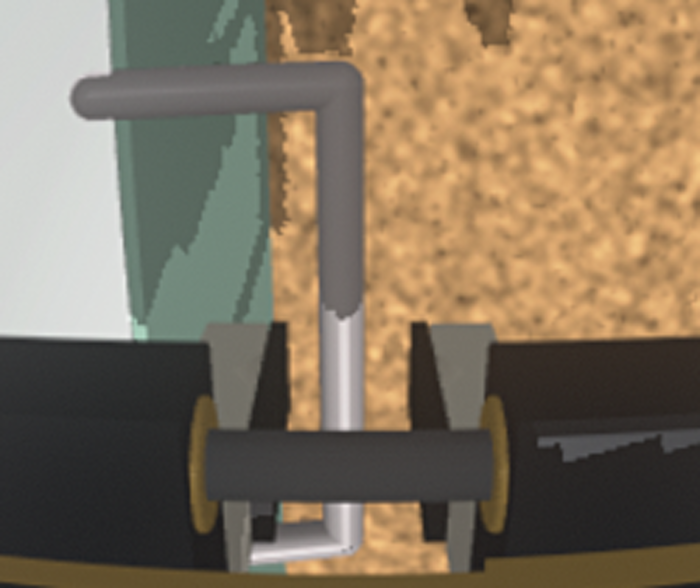

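Emit:
jog_arm(
  targets="0 0 0 0 0 0 -1; 0 0 0 0 0 0 -1; 0 0 0 0 0 0 -1; 0 0 0 0 0 0 -1; 0 0 0 0 0 0 -1; 0 0 0 0 0 0 -1; 0 0 0 0 0 0 -1; 0 0 0 0 0 0 -1",
)

```text
clock: 8.55
tool_pos: [0.4766, 0.1855, 0.0639]
orientation: [-170.0, 0.0, -98.8]
force: [0.3, 0.5, -0.2]
opening: 0.0002
```

Run:
```python
from h import *
p0,R0,o=cur(); print(p0,o["orientation"],o["opening"],o["force"],o["clock"])
arc(0,.3,-1,off=.026,ex=-.0015)
```

```text
[0.4766 0.1855 0.0639] [-170.0185    0.0146  -98.8128] 0.0001998361515945954 [ 0.2722  0.5418 -0.174 ] 8.55
0.0004 0.001 -0.0064 0.0 -0.0 -0.2 -1; 0.0004 0.0018 -0.0134 0.0 -0.0 -0.2 -1; 0.0004 0.0024 -0.0204 0.0 -0.0 -0.2 -1; 0.0004 0.0027 -0.0274 0.0 -0.0 -0.2 -1; 0.0004 0.0027 -0.0344 0.0 -0.0 -0.2 -1; 0.0004 0.0025 -0.0414 0.0 -0.0 -0.2 -1; 0.0004 0.002 -0.0484 0.0 -0.0 -0.2 -1; 0.0004 0.0013 -0.0554 0.0 -0.0 -0.2 -1
```

Run:
```python
from h import *
s=snapshot("wrist"); save(s,"w5")
im=cv2.imread("pics/w5.png")[120:330,200:450]; cv2.imwrite("pics/w5c.png",cv2.resize(im,None,fx=2.8,fy=2.8,interpolation=cv2.INTER_CUBIC))
s=snapshot("side"); save(s,"s5")
im=cv2.imread("pics/s5.png")[150:280,200:360]; cv2.imwrite("pics/s5c.png",cv2.resize(im,None,fx=4.6,fy=4.6,interpolation=cv2.INTER_CUBIC))
```

```text
(no output)
```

View pics/w5c.png

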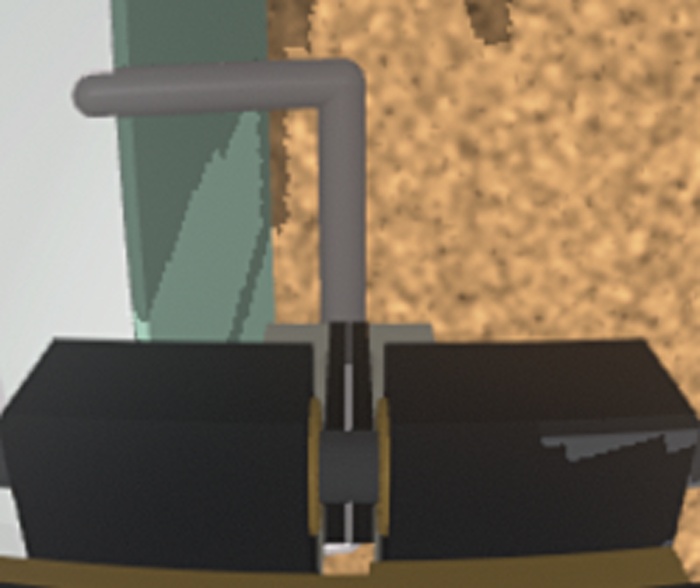

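View pics/s5c.png

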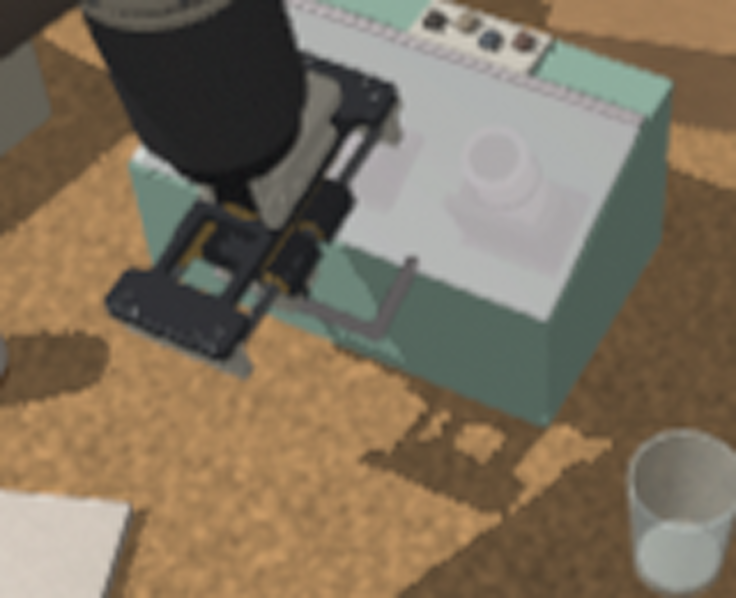

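Run:
```python
from h import *
p0,R0,o=cur()
s=snapshot("wrist"); K=s["intrinsics"]; D=s["range_z"]
v,u=np.mgrid[0:400,0:640]; dx=u-K[0,2]; dy=v-K[1,2]; r=np.hypot(dx,dy)+1e-9; th=r/K[0,0]
k=np.tan(th)/r; P=np.stack([dx*k*D,dy*k*D,D],-1); X=(P-s["t"])@s["R"]
T=R0.inv().apply((X-p0).reshape(-1,3)).reshape(400,640,3)
print("cam in tool",R0.inv().apply(-s["R"].T@s["t"]-p0))
for vv in (225,236,240,246,255,265,280,300,315,322):
    print(vv,[(uu,list(np.round(T[vv,uu]*1000).astype(int))) for uu in (300,312,318,321,324,327,330,334,340)])
for n in ("side","top"):
    s=snapshot(n); P=cloud(s); T=R0.inv().apply((P-p0).reshape(-1,3)).reshape(400,640,3)
    m=(abs(T[...,0])<.02)&(abs(T[...,1])<.06)&(T[...,2]>-.08)&(T[...,2]<.02)
    for a in np.argwhere(m)[::3]: print(n,a,np.round(T[tuple(a)]*1000),P[tuple(a)])
```

```text
cam in tool [ 0.0811  0.0006 -0.1974]
225 [(300, [np.int64(-29), np.int64(-22), np.int64(69)]), (312, [np.int64(-27), np.int64(-10), np.int64(66)]), (318, [np.int64(12), np.int64(-3), np.int64(-29)]), (321, [np.int64(12), np.int64(-1), np.int64(-30)]), (324, [np.int64(12), np.int64(1), np.int64(-29)]), (327, [np.int64(12), np.int64(2), np.int64(-29)]), (330, [np.int64(11), np.int64(4), np.int64(-27)]), (334, [np.int64(-27), np.int64(10), np.int64(64)]), (340, [np.int64(-26), np.int64(15), np.int64(62)])]
236 [(300, [np.int64(12), np.int64(-12), np.int64(-45)]), (312, [np.int64(12), np.int64(-6), np.int64(-45)]), (318, [np.int64(10), np.int64(-3), np.int64(-41)]), (321, [np.int64(10), np.int64(-1), np.int64(-41)]), (324, [np.int64(5), np.int64(1), np.int64(-30)]), (327, [np.int64(10), np.int64(2), np.int64(-40)]), (330, [np.int64(10), np.int64(4), np.int64(-42)]), (334, [np.int64(11), np.int64(6), np.int64(-44)]), (340, [np.int64(12), np.int64(9), np.int64(-44)])]
240 [(300, [np.int64(11), np.int64(-12), np.int64(-48)]), (312, [np.int64(12), np.int64(-6), np.int64(-50)]), (318, [np.in
[... 6417 characters left out ...]
8] [ 18. -34.  13.] [0.5093 0.1619 0.0571]
side [216 261] [  6.  17. -54.] [0.4497 0.1831 0.1137]
side [216 264] [ 12.  12. -49.] [0.4551 0.177  0.1097]
side [216 267] [ 11.   1. -31.] [0.4687 0.1755 0.0945]
side [216 270] [ 18.  -3. -29.] [0.472  0.168  0.0934]
side [217 260] [  1.  17. -44.] [0.4523 0.1883 0.1044]
side [217 263] [ 11.  16. -49.] [0.4509 0.1782 0.1099]
side [217 266] [  8.   3. -27.] [0.4675 0.1784 0.0904]
side [217 269] [ 19.   2. -33.] [0.4657 0.1681 0.0964]
side [218 267] [ 10.   2. -22.] [0.469  0.1766 0.0849]
side [218 270] [ 20.   1. -26.] [0.4683 0.1669 0.0894]
top [217 274] [ 13. -58. -40.] [0.524  0.1645 0.1134]
top [225 277] [ 18. -36.   7.] [0.5095 0.1618 0.0631]
```

Emit:
jog_arm(
  targets="0 0 -0.01 0 0 0 -0.45; 0 0 -0.01 0 0 0 -0.45; 0 0 -0.01 0 0 0 -0.45; 0 0 -0.01 0 0 0 -0.45; 0 0 -0.01 0 0 0 -0.45; 0 0 -0.01 0 0 0 -0.45; 0 0 -0.01 0 0 0 -0.45; 0 0 -0.01 0 0 0 -0.45",
)

```text
clock: 9.8
tool_pos: [0.4748, 0.1857, 0.0737]
orientation: [-170.0, 0.0, -98.8]
force: [0.1, -0.1, -0.1]
opening: 0.024
```

```bash
cat >> h.py <<'E'
def wcloud(s):
    K=s["intrinsics"]; D=s["range_z"]
    v,u=np.mgrid[0:400,0:640]; dx=u-K[0,2]; dy=v-K[1,2]; r=np.hypot(dx,dy)+1e-9; th=r/K[0,0]
    k=np.tan(th)/r; P=np.stack([dx*k*D,dy*k*D,D],-1); return (P-s["t"])@s["R"]
E
python3 - <<'E'
from h import *
p0,R0,o=cur(); print(p0,o["opening"])
s=snapshot("wrist"); X=wcloud(s); T=R0.inv().apply((X-p0).reshape(-1,3)).reshape(400,640,3)*1000
for vv in range(228,262,3):
    print(vv,[(uu,[int(x) for x in np.round(T[vv,uu])]) for uu in (276,284,290,296,300,324,350,354,360,366)])
m=(abs(T[...,0])<14)&(abs(T[...,1])<40)&(T[...,2]<-10)
z=T[...,2][m]; print(np.histogram(z,bins=np.arange(-130,0,6)))
s=snapshot("side"); P=cloud(s); T=R0.inv().apply((P-p0).reshape(-1,3))*1000
m=(abs(T[:,0])<15)&(abs(T[:,1])<40)&(T[:,2]<-5)&(T[:,2]>-140)
q=T[m]; q=q[np.argsort(-q[:,2])]; print(len(q)); print(q[:60:2].round())
E
```

```text
[0.4748 0.1857 0.0737] 0.023997971258016122
228 [(276, [-9, -35, 15]), (284, [-18, -32, 37]), (290, [-25, -29, 53]), (296, [-33, -26, 73]), (300, [-36, -23, 79]), (324, [6, 1, -20]), (350, [-33, 25, 71]), (354, [-32, 29, 70]), (360, [-32, 34, 70]), (366, [-32, 40, 70])]
231 [(276, [-11, -36, 15]), (284, [-20, -32, 35]), (290, [-28, -29, 52]), (296, [-36, -26, 73]), (300, [-39, -23, 79]), (324, [4, 1, -19]), (350, [-36, 25, 71]), (354, [-36, 29, 72]), (360, [-35, 34, 69]), (366, [-35, 40, 69])]
234 [(276, [-14, -36, 15]), (284, [-23, -33, 36]), (290, [-31, -30, 53]), (296, [11, -15, -40]), (300, [-42, -23, 79]), (324, [2, 1, -20]), (350, [11, 15, -40]), (354, [-39, 29, 71]), (360, [-38, 35, 70]), (366, [-38, 40, 69])]
237 [(276, [12, -25, -46]), (284, [12, -21, -46]), (290, [12, -18, -46]), (296, [81, 1, -197]), (300, [10, -13, -43]), (324, [0, 1, -20]), (350, [10, 15, -43]), (354, [12, 17, -47]), (360, [12, 20, -46]), (366, [12, 23, -47])]
240 [(276, [12, -25, -51]), (284, [12, -20, -51]), (290, [12, -17, -51]), (296, [10, -14, -46]), (300, [9, -12, -45]), (324, [-2, 1, -20]), (350, 
[... 1796 characters left out ...]
   0]), array([-130, -124, -118, -112, -106, -100,  -94,  -88,  -82,  -76,  -70,
        -64,  -58,  -52,  -46,  -40,  -34,  -28,  -22,  -16,  -10,   -4]))
186
[[ 14. -40.  -5.]
 [  5. -38.  -6.]
 [  9. -38.  -9.]
 [  8.   4. -14.]
 [ 12. -40. -15.]
 [  3. -39. -15.]
 [  6. -40. -16.]
 [  8.   3. -17.]
 [  1.   3. -17.]
 [ 14.   1. -19.]
 [ -4.  -1. -19.]
 [  4.  -0. -20.]
 [ 10.   0. -20.]
 [  9.  -2. -20.]
 [ -1.   2. -21.]
 [  6.   3. -22.]
 [ 11. -13. -44.]
 [ -2.  29. -45.]
 [ 12. -22. -46.]
 [ 12.  20. -46.]
 [ 11. -14. -47.]
 [ 12. -24. -49.]
 [  2.  29. -49.]
 [ 12.  29. -50.]
 [ 13.  19. -51.]
 [ 12.  23. -52.]
 [  9.  29. -53.]
 [ 12. -20. -54.]
 [ 12. -16. -55.]
 [  4.  29. -55.]]
```

Emit:
jog_arm(
  targets="0 0.001 0.01 0 0 0 -0.45; 0 0.001 0.02 0 0 0 -0.45; 0 0.001 0.03 0 0 0 -0.45; 0 0.001 0.04 0 0 0 -0.45; 0 0.001 0.04 0 0 0 -0.8; 0 0.001 0.04 0 0 0 -1; 0 0.001 0.04 0 0 0 -1; 0 0.001 0.04 0 0 0 -1",
)

```text
clock: 10.9
tool_pos: [0.4824, 0.1845, 0.0357]
orientation: [-169.9, 0.0, -98.8]
force: [11.9, -8.4, 5.0]
opening: 0.0087
```

Run:
```python
from h import *
p0,R0,o=cur(); print(p0,o["orientation"],o["opening"],o["force"],o["clock"])
arc(0,.3,-1,off=.056,ex=-.0015)
```

```text
[0.4824 0.1845 0.0357] [-169.884     0.0265  -98.8209] 0.008674526895316483 [11.9356 -8.4164  5.0414] 10.9
0.0003 0.0019 -0.0053 -0.1 -0.0 -0.2 -1; 0.0003 0.0027 -0.0122 -0.1 -0.0 -0.2 -1; 0.0003 0.0033 -0.0192 -0.1 -0.0 -0.2 -1; 0.0003 0.0036 -0.0262 -0.1 -0.0 -0.2 -1; 0.0003 0.0036 -0.0332 -0.1 -0.0 -0.2 -1; 0.0003 0.0033 -0.0402 -0.1 -0.0 -0.2 -1; 0.0003 0.0029 -0.0472 -0.1 -0.0 -0.2 -1; 0.0003 0.0021 -0.0542 -0.1 -0.0 -0.2 -1
```

Emit:
jog_arm(
  targets="0 -0.001 -0.005 0 0 0 -1; 0 0 -0.012 0 0 0 -1; 0 0.001 -0.019 0 0 0 -1; 0 0.001 -0.026 0 0 0 -1; 0 0.001 -0.033 0 0 0 -1; 0 0.001 -0.04 0 0 0 -1; 0 0 -0.047 0 0 0 -1; 0 0 -0.054 0 0 0 -1",
)

```text
clock: 11.9
tool_pos: [0.4722, 0.186, 0.0888]
orientation: [-169.9, 0.0, -98.8]
force: [-2.0, 1.5, -2.6]
opening: 0.0089
```

Run:
```python
from h import *
p0,R0,o=cur(); print(p0,o["orientation"],o["opening"],o["force"],o["clock"])
s=snapshot("side"); save(s,"s6")
im=cv2.imread("pics/s6.png")[120:280,200:400]; cv2.imwrite("pics/s6c.png",cv2.resize(im,None,fx=3.8,fy=3.8,interpolation=cv2.INTER_CUBIC))
b=p0-R0.apply([0,0,.056]); bh=RH.inv().apply(b-H0); print("bar hatch",bh,"r",np.hypot(bh[0]-.045,bh[2]-.153),"th",np.arctan2(bh[2]-.153,.045-bh[0])+np.radians(20))
arc(.29,1.0,-1,off=.056,ex=0,a0=10,a1=5)
```

```text
[0.4722 0.186  0.0888] [-169.9486    0.0254  -98.8294] 0.008855080057086448 [-2.0451  1.5302 -2.5822] 11.9
bar hatch [-0.1421  0.0002  0.144 ] r 0.18734463713868424 th 0.3009443783623173
0.0001 -0.0019 -0.0136 -0.7 -0.0 -0.2 -1; 0.0001 -0.0054 -0.0297 -1.3 -0.0 -0.2 -1; 0.0001 -0.0103 -0.0453 -1.9 0.0 -0.2 -1; 0.0001 -0.0166 -0.0604 -2.6 0.0 -0.2 -1; 0 -0.0241 -0.0749 -3.2 0.0 -0.2 -1; 0 -0.033 -0.0886 -3.8 0.0 -0.2 -1; -0 -0.043 -0.1014 -4.4 0.0 -0.2 -1; -0.0001 -0.054 -0.1132 -5.1 0.0 -0.2 -1
```

View pics/s6c.png

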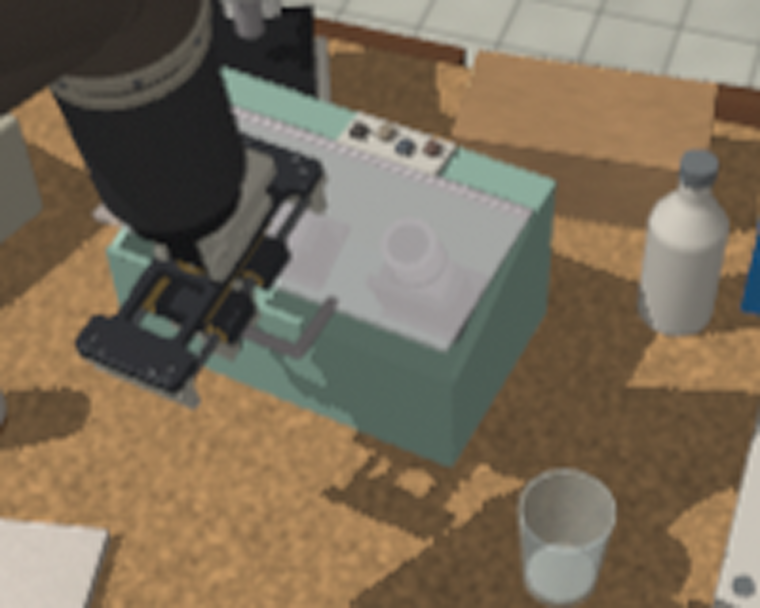

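Emit:
jog_arm(
  targets="0 -0.002 -0.0136 -0.7 0 -0.2 -1; 0 -0.0054 -0.0297 -1.3 0 -0.2 -1; 0 -0.0103 -0.0453 -1.9 0 -0.2 -1; 0 -0.0166 -0.0604 -2.6 0 -0.2 -1; 0 -0.0241 -0.075 -3.2 0 -0.2 -1; 0 -0.033 -0.0886 -3.8 0 -0.2 -1; 0 -0.043 -0.1014 -4.4 0 -0.2 -1; 0 -0.054 -0.1132 -5.1 0 -0.2 -1",
)

```text
clock: 12.95
tool_pos: [0.5025, 0.1814, 0.2115]
orientation: [-175.3, 0.1, -98.6]
force: [-16.8, 6.4, 11.3]
opening: 0.0086
```

```bash
cat >> h.py <<'E'
def thcheck(off=.056):
    p0,R0,o=cur(); b=p0-R0.apply([0,0,off]); bh=RH.inv().apply(b-H0); th=np.arctan2(bh[2]-.153,.045-bh[0])+np.radians(20)
    print(p0,o["orientation"],o["opening"],o["force"],o["joint_pos"],o["clock"],"r",np.hypot(bh[0]-.045,bh[2]-.153),"th",th)
E
python3 - <<'E'
from h import *
thcheck()
arc(1.0,1.65,-1,off=.056,ex=0,a0=5,a1=0)
E
```

```text
[0.5025 0.1814 0.2115] [-175.2714    0.0795  -98.6211] 0.008555695035826979 [-16.8485   6.4336  11.2754] [ 43.9621   3.3626 -20.0419   4.1339 -63.7146 -54.3246] 12.95 r 0.18957543109919325 th 0.9961854206486951
0.0001 -0.0127 -0.0097 -0.4 0.1 -0.0 -1; 0.0001 -0.0235 -0.0196 -1.0 0.1 -0.0 -1; 0.0001 -0.0351 -0.0287 -1.6 0.1 -0.0 -1; 0.0001 -0.0475 -0.0367 -2.2 0.1 -0.0 -1; 0.0001 -0.0604 -0.0436 -2.9 0.1 -0.0 -1; 0.0001 -0.0738 -0.0494 -3.5 0.1 -0.0 -1; 0.0001 -0.0877 -0.0541 -4.1 0.1 -0.0 -1; 0 -0.1019 -0.0575 -4.7 0.1 -0.0 -1
```

Run:
```python
from h import *
def bar(th,r=.191):
    a=th-np.radians(20); return np.array([.045-r*np.cos(a),0,.153+r*np.sin(a)])
import h; h.bar=bar
arc(1.0,1.65,-1,off=.056,ex=0,a0=5,a1=0)
```

```text
0.0001 -0.0099 -0.0126 -0.4 0.1 -0.0 -1; 0.0001 -0.021 -0.0228 -1.0 0.1 -0.0 -1; 0.0001 -0.0329 -0.032 -1.6 0.1 -0.0 -1; 0.0001 -0.0455 -0.0401 -2.2 0.1 -0.0 -1; 0.0001 -0.0587 -0.0472 -2.9 0.1 -0.0 -1; 0.0001 -0.0724 -0.0532 -3.5 0.1 -0.0 -1; 0 -0.0866 -0.0579 -4.1 0.1 -0.0 -1; 0 -0.1011 -0.0615 -4.7 0.1 -0.0 -1
```

Emit:
jog_arm(
  targets="0 -0.01 -0.0126 -0.4 0 0 -1; 0 -0.021 -0.0228 -1 0 0 -1; 0 -0.033 -0.032 -1.6 0 0 -1; 0 -0.0455 -0.04 -2.2 0 0 -1; 0 -0.0587 -0.0472 -2.9 0 0 -1; 0 -0.0724 -0.0532 -3.5 0 0 -1; 0 -0.0866 -0.058 -4.1 0 0 -1; 0 -0.101 -0.0615 -4.7 0 0 -1",
)

```text
clock: 13.95
tool_pos: [0.5972, 0.1669, 0.2822]
orientation: [-180.0, 0.1, -98.6]
force: [-2.4, 1.5, 3.7]
opening: 0.0088
```

Run:
```python
from h import *
thcheck()
def bar(th,r=.191):
    a=th-np.radians(20); return np.array([.045-r*np.cos(a),0,.153+r*np.sin(a)])
import h; h.bar=bar
arc(1.63,2.09,-1,off=.056,ex=0,a0=0,a1=0)
s=snapshot("side"); save(s,"s7")
```

```text
[0.5972 0.1669 0.2822] [-179.9754    0.1152  -98.6033] 0.00882558569710203 [-2.3699  1.5413  3.6701] [ 33.5844  12.8189   2.2317  -0.07   -79.3173 -42.1748] 13.95 r 0.19202589109640777 th 1.651600090094763
0 -0.0069 -0.0007 -0.0 0.1 -0.0 -1; 0 -0.0176 -0.0029 -0.0 0.1 -0.0 -1; 0 -0.0285 -0.0045 -0.0 0.1 -0.0 -1; 0 -0.0394 -0.0055 -0.0 0.1 -0.0 -1; 0 -0.0504 -0.0058 -0.0 0.1 -0.0 -1; 0 -0.0614 -0.0055 -0.0 0.1 -0.0 -1; 0 -0.0723 -0.0046 -0.0 0.1 -0.0 -1; 0 -0.0832 -0.003 -0.0 0.1 -0.0 -1
```

View pics/s7.png

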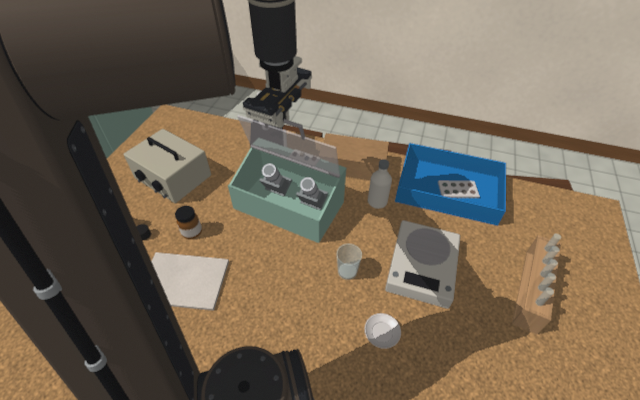

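Emit:
jog_arm(
  targets="0 -0.008 -0.001 0 0 0 -1; 0 -0.018 -0.003 0 0 0 -1; 0 -0.0285 -0.0045 0 0 0 -1; 0 -0.0394 -0.0055 0 0 0 -1; 0 -0.0504 -0.0058 0 0 0 -1; 0 -0.0614 -0.0055 0 0 0 -1; 0 -0.0723 -0.0046 0 0 0 -1; 0 -0.084 -0.003 0 0 0 -1",
)

```text
clock: 15.0
tool_pos: [0.6828, 0.1539, 0.2855]
orientation: [-179.9, 0.1, -98.6]
force: [-0.8, -0.4, 0.7]
opening: 0.0091
```

Run:
```python
from h import *
thcheck()
```

```text
[0.6828 0.1539 0.2855] [-179.9274    0.0824  -98.6147] 0.009105785232404214 [-0.8404 -0.3946  0.7066] [ 28.587   20.6855  13.477   -0.0219 -82.6838 -37.199 ] 15.0 r 0.19188069322985898 th 2.106983939344969
```

Emit:
jog_arm(
  targets="0 0 0 0 0 0 -0.6; 0 0 0 0 0 0 -0.3; 0 0 0 0 0 0 0; 0 0 0 0 0 0 0.2; 0 0 -0.01 0 0 0 0.2; 0 0 -0.03 0 0 0 0.2; 0 0 -0.06 0 0 0 0.2; 0 0 -0.1 0 0 0 0.2",
)

```text
clock: 16.0
tool_pos: [0.6823, 0.1536, 0.3867]
orientation: [-180.0, 0.1, -98.6]
force: [0.0, 1.2, 0.2]
opening: 0.0526
```

Run:
```python
from h import *
thcheck()
s=snapshot("side"); save(s,"s8"); print(models.cut_out("can",s)[:3] and [(d["conf"],d["uv"]) for d in models.cut_out("can",s)], [(nm,models.spot_point(nm,s)[:1]) for nm in ("slot_left","slot_right")])
P=cloud(s); 
for u,v in ((269,170),(309,184)): print(u,v,P[v,u],RH.inv().apply(P[v,u]-H0))
im=s["img"][120:260,210:370][:,:,::-1]; cv2.imwrite("pics/s8c.png",cv2.resize(im,None,fx=4.6,fy=4.2,interpolation=cv2.INTER_CUBIC))
print(models.spot_point("flap_handle",s)[:1])
```

```text
[0.6823 0.1536 0.3867] [-179.966     0.0556  -98.6058] 0.05259488070205792 [0.0111 1.1637 0.1789] [ 28.5917  20.4771  25.7013  -0.0239 -95.1636 -37.1997] 16.0 r 0.2918091580558938 th 2.0407709493121122
[(0.65, [308.7, 188.7]), (0.59, [423.3, 267.3]), (0.58, [270.7, 175.1])] [('slot_left', [{'uv': [275.2, 179.4], 'conf': 0.98}]), ('slot_right', [{'uv': [313.4, 192.4], 'conf': 0.66}])]
269 170 [0.6144 0.2274 0.1224] [0.0021 0.0624 0.1224]
309 184 [0.5972 0.0955 0.1215] [ 0.0048 -0.0705  0.1215]
[{'uv': [297.3, 101.2], 'conf': 0.8}]
```

View pics/s8c.png

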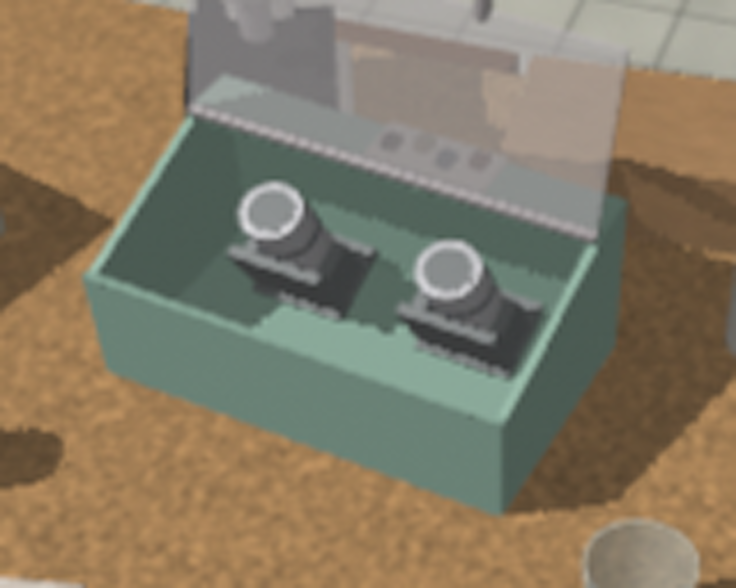

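```bash
cat >> h.py <<'E'
TOPR=np.array([.004,-.0665,.121]); TOPL=np.array([.004,.063,.121])
def pcan(top,d,dx=0,dn=0): # reported TCP with true tip d below the top along axis
    R=Rcan(25,-1); return hw(top)+R.apply([0,0,d+.039])
E
python3 - <<'E'
from h import *
R=Rcan(25,-1); p=pcan(TOPR,-.08); print(p)
rows(line(p+[0,0,.06],R,12)[:8],0.5)
E
```

```text
[0.5799 0.1022 0.1582]
0.0055 0.0078 0.0139 1.6 -1.6 7.4 0.5; 0.0111 0.0156 0.0278 3.3 -3.3 14.7 0.5; 0.0166 0.0234 0.0417 4.9 -4.9 22.1 0.5; 0.0222 0.0312 0.0556 6.5 -6.5 29.5 0.5; 0.0277 0.039 0.0695 8.2 -8.1 36.8 0.5; 0.0333 0.0468 0.0834 9.8 -9.8 44.2 0.5; 0.0388 0.0546 0.0973 11.5 -11.4 51.6 0.5; 0.0444 0.0624 0.1111 13.1 -13.0 58.9 0.5
```

Emit:
jog_arm(
  targets="0.005 0.02 0 0 0 0 0.5; 0.011 0.04 0 1 -1 5 0.5; 0.017 0.06 0 3 -3 14 0.5; 0.025 0.075 0 5 -5 23 0.5; 0.033 0.09 0 7 -7 32 0.5; 0.041 0.095 0 9 -9 41 0.5; 0.05 0.095 0 11 -11 50 0.5; 0.06 0.095 0 13 -13 59 0.5",
)

```text
clock: 17.3
tool_pos: [0.5788, 0.1081, 0.3842]
orientation: [-175.3, 17.0, -157.7]
force: [0.4, 0.3, 0.2]
opening: 0.0656
```

Run:
```python
from h import *
thcheck()
R=Rcan(25,-1); p=pcan(TOPR,-.06); print(p)
rows(line(p,R,8),0.4)
```

```text
[0.5788 0.1081 0.3842] [-175.3251   17.0361 -157.6966] 0.06557593281473352 [0.4426 0.3213 0.197 ] [  35.8094   -4.0352   -9.8106    9.091   -68.9343 -106.3397] 17.3 r 0.29473105679264056 th 1.6568419505900125
[0.5882 0.101  0.14  ]
0.0082 0.0011 0.0294 0.8 -0.8 3.6 0.4; 0.0164 0.0023 0.0588 1.6 -1.6 7.3 0.4; 0.0247 0.0034 0.0882 2.4 -2.5 10.9 0.4; 0.0329 0.0045 0.1176 3.3 -3.3 14.6 0.4; 0.0411 0.0057 0.1471 4.1 -4.1 18.2 0.4; 0.0493 0.0068 0.1765 4.9 -4.9 21.8 0.4; 0.0576 0.0079 0.2059 5.7 -5.8 25.5 0.4; 0.0658 0.009 0.2353 6.5 -6.6 29.1 0.4
```

Emit:
jog_arm(
  targets="0.008 0.001 0.03 0.8 -0.8 3.6 0.4; 0.016 0.002 0.059 1.6 -1.6 7.3 0.4; 0.025 0.003 0.088 2.4 -2.5 10.9 0.4; 0.033 0.0045 0.118 3.3 -3.3 14.6 0.4; 0.041 0.0057 0.147 4.1 -4.1 18.2 0.4; 0.049 0.0068 0.1765 4.9 -4.9 21.8 0.4; 0.0576 0.008 0.206 5.7 -5.8 25.5 0.4; 0.0658 0.009 0.2353 6.5 -6.6 29.1 0.4",
)

```text
clock: 18.3
tool_pos: [0.5873, 0.1012, 0.1384]
orientation: [180.0, 25.0, 171.4]
force: [1.5, -0.3, 1.1]
opening: 0.0614
```

Run:
```python
from h import *
thcheck()
R=Rcan(25,-1); p=pcan(TOPR,.037); 
rows([(p,R)],0.4)
s=snapshot("wrist"); save(s,"w9"); K=s["intrinsics"]
def pr(h):
    X=s["R"]@hw(h)+s["t"]; r=np.arctan2(np.hypot(*X[:2]),X[2]); return X[:2]/np.hypot(*X[:2])*r*K[0,0]+K[:2,2]
print(pr(TOPR),pr(TOPL))
```

```text
[0.5873 0.1012 0.1384] [179.9546  24.9628 171.3582] 0.061362550049339465 [ 1.5329 -0.3072  1.0676] [  36.383     1.7969  -49.7198   42.0633  -26.41   -171.156 ] 18.3 r 0.0827863499590721 th 0.8006324452581479
-0.0017 -0.0001 0.0959 0.0 -0.0 -0.0 0.4
[325.053  216.9468] [482.2274 214.9763]
```

View pics/w9.png

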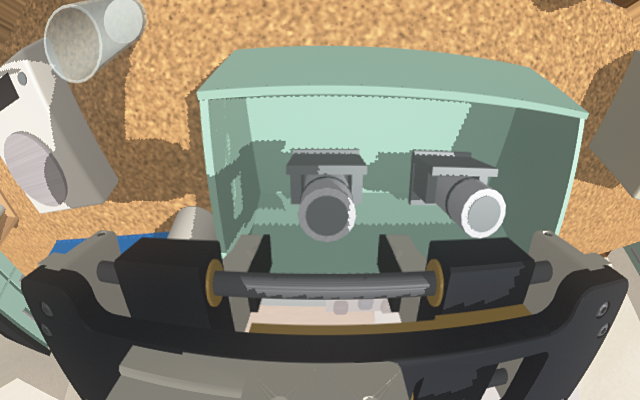

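Emit:
jog_arm(
  targets="0 0 -0.01 0 0 -10.6 0.4; 0 0 -0.02 0 0 -21.2 0.4; 0 0 -0.03 0 0 -31.8 0.4; 0 0 -0.03 0 0 -42.4 0.4; 0 0 -0.03 0 0 -53 0.4; 0 0 -0.03 0 0 -63.6 0.4; 0 0 -0.03 0 0 -74.2 0.4; 0 0 -0.03 0 0 -84.8 0.4",
)

```text
clock: 19.35
tool_pos: [0.5718, 0.1015, 0.1608]
orientation: [-155.4, 1.9, -103.2]
force: [-0.7, -0.1, 1.2]
opening: 0.0614
```

Emit:
jog_arm(
  targets="0 0 0 0 0 -10.6 0.4; 0 0 0 0 0 -21.2 0.4; 0 0 0 0 0 -31.8 0.4; 0 0 0 0 0 -42.4 0.4; 0 0 0 0 0 -53 0.4; 0 0 0 0 0 -63.6 0.4; 0 0 0 0 0 -74.2 0.4; 0 0 0 0 0 -84.8 0.4",
)

```text
clock: 20.35
tool_pos: [0.5714, 0.1011, 0.1609]
orientation: [-175.8, -24.3, -19.3]
force: [0.4, 0.3, 0.3]
opening: 0.0614
```

Run:
```python
from h import *
thcheck()
R=Rcan(25,1); p=pcan(TOPR,.037); 
rows([(hw(TOPR)+R.apply([0,0,d+.039]),R) for d in (-.06,-.03,.0,.02,.037)],0.4)
```

```text
[0.5714 0.1011 0.1609] [-175.8008  -24.2634  -19.2856] 0.0613536494377768 [0.4174 0.304  0.2748] [ 39.4132  -0.9698 -47.7128  36.4609 -31.6841   2.7608] 20.35 r 0.10738641203174923 th 0.9284562888703354
0.006 -0.0036 0.0259 0.3 0.4 -9.7 0.4; 0.0061 -0.0037 0.0559 0.3 0.4 -9.7 0.4; 0.0063 -0.0039 0.0859 0.3 0.4 -9.7 0.4; 0.0065 -0.004 0.1059 0.3 0.4 -9.7 0.4; 0.0066 -0.0041 0.1229 0.3 0.4 -9.7 0.4
```

Emit:
jog_arm(
  targets="0.006 -0.004 0.026 0.3 0.4 -9.7 0.4; 0.006 -0.004 0.045 0.3 0.4 -9.7 0.4; 0.006 -0.004 0.065 0.3 0.4 -9.7 0.4; 0.006 -0.004 0.085 0.3 0.4 -9.7 0.4; 0.0065 -0.004 0.1 0.3 0.4 -9.7 0.4; 0.0065 -0.004 0.11 0.3 0.4 -9.7 0.4; 0.0065 -0.004 0.118 0.3 0.4 -9.7 0.4; 0.0065 -0.004 0.123 0.3 0.4 -9.7 0.4",
)

```text
clock: 21.35
tool_pos: [0.6296, 0.0929, 0.0541]
orientation: [179.9, -24.9, -8.7]
force: [0.8, 0.4, 0.8]
opening: 0.0615
```

Run:
```python
from h import *
thcheck()
R=Rcan(25,1)
rows([(hw(TOPR)+R.apply([0,0,.037+.039]),R)],0.4)
s=snapshot("wrist"); save(s,"w10")
s=snapshot("side"); save(s,"s10")
```

```text
[0.6296 0.0929 0.0541] [179.8666 -24.8507  -8.714 ] 0.06148152783825284 [0.8027 0.4394 0.8164] [ 12.6433  11.3067 -56.241   95.2974  -8.968  -24.9057] 21.35 r 0.057402756755205564 th -0.6454371034550681
-0.0018 -0.0018 0.0013 0.2 0.1 -0.1 0.4
```

View pics/w10.png

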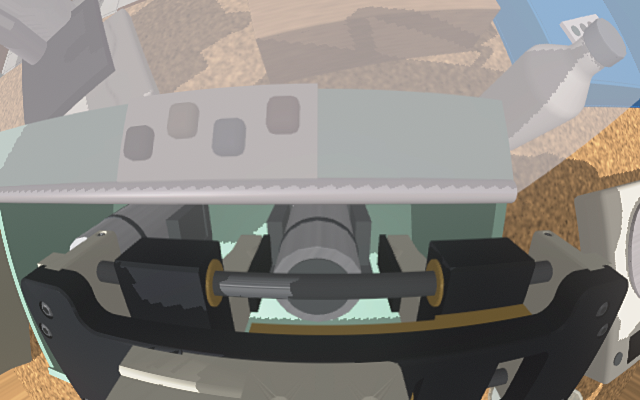

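View pics/s10.png

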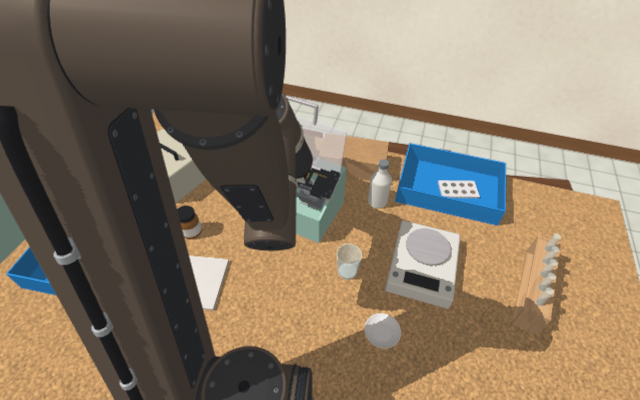

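Emit:
jog_arm(
  targets="0 0 0 0 0 0 0; 0 0 0 0 0 0 -0.2; 0 0 0 0 0 0 -1; 0 0 0 0 0 0 -1; 0 0 0 0 0 0 -1; 0 0 0 0 0 0 -1; 0 0 0 0 0 0 -1; 0 0 0 0 0 0 -1",
)

```text
clock: 22.45
tool_pos: [0.6299, 0.0956, 0.0548]
orientation: [179.9, -24.9, -8.4]
force: [-2.6, 3.8, 5.4]
opening: 0.0437
```

Run:
```python
from h import *
thcheck()
```

```text
[0.6299 0.0956 0.0548] [179.8783 -24.9232  -8.3864] 0.04369382913874171 [-2.62    3.755   5.3823] [ 12.7966  11.2648 -56.2023  95.4425  -8.914  -24.8786] 22.45 r 0.05689799995916083 th -0.6347017907849271
```

Emit:
jog_arm(
  targets="0 0 -0.006 0 0 0 -1; 0 0 -0.013 0 0 0 -1; 0 0 -0.021 0 0 0 -1; 0.001 0 -0.03 0 0 0 -1; 0.001 0 -0.04 0 0 0 -1; 0.002 0 -0.05 0 0 0 -1; 0.003 0 -0.06 0 0 0 -1; 0.003 0 -0.06 0 0 0 -1",
)

```text
clock: 23.45
tool_pos: [0.6073, 0.0992, 0.1106]
orientation: [179.9, -24.9, -8.4]
force: [-0.8, 0.0, -1.8]
opening: 0.0431
```

Run:
```python
from h import *
thcheck()
f=[]
for i in range(1): f.append(telemetry.get_obs()["force"])
s=snapshot("side");f.append(telemetry.get_obs()["force"]); s=snapshot("wrist"); f.append(telemetry.get_obs()["force"]); save(s,"w11")
print(np.array(f), telemetry.get_obs()["moment"])
```

```text
[0.6073 0.0992 0.1106] [179.8814 -24.922   -8.3977] 0.04311772888123053 [-0.7822  0.0475 -1.7852] [ 31.8563   5.4993 -51.495   50.5416 -20.7758   3.8205] 23.45 r 0.05495439052617998 th 0.5019309084945048
[[-0.7822  0.0475 -1.7852]
 [ 0.1162  0.4535 -1.6449]
 [-0.1947 -0.2797 -1.2456]] [ 0.2427  1.6538 -0.0398]
```

View pics/w11.png

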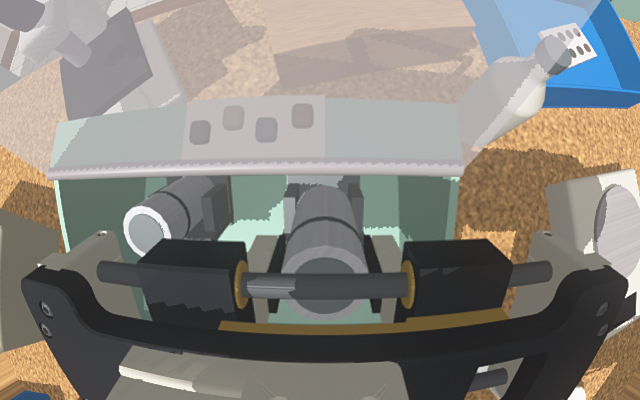

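Emit:
jog_arm(
  targets="0.001 0 -0.008 0 0 0 -1; 0.002 0 -0.016 0 0 0 -1; 0.003 0 -0.024 0 0 0 -1; 0.004 0 -0.03 0 0 0 -1; 0.004 0 -0.03 0 0 0 -1; 0.004 0 -0.03 0 0 0 -1; 0.004 0 -0.03 0 0 0 -1; 0.004 0 -0.03 0 0 0 -1",
)

```text
clock: 24.55
tool_pos: [0.5982, 0.1, 0.1385]
orientation: [179.8, -24.9, -8.4]
force: [-0.3, -0.1, -1.4]
opening: 0.0434
```

Run:
```python
from h import *
thcheck()
f=[telemetry.get_obs()["force"]]; m=[telemetry.get_obs()["moment"]]
for i in range(5): snapshot("side");f.append(telemetry.get_obs()["force"]);m.append(telemetry.get_obs()["moment"])
print(np.array(f),np.mean(f,0),np.mean(m,0))
rows([(pcan(TOPR,.037)+Rcan(25,1).apply([0,0,0]),Rcan(25,1))],-1)
```

```text
[0.5982 0.1    0.1385] [179.8126 -24.8676  -8.3781] 0.04341729711373151 [-0.3014 -0.1018 -1.4334] [ 35.5881   2.8584 -48.3751  41.3951 -26.427   10.4864] 24.55 r 0.07303710269498855 th 0.8692731189938017
[[-0.3014 -0.1018 -1.4334]
 [ 0.5691 -0.2901 -1.6035]
 [ 0.2764 -0.0099 -1.4802]
 [ 0.0535 -0.509  -1.4617]
 [-0.0934  0.581  -1.3902]
 [-0.1715 -0.0888 -0.5995]] [ 0.0554 -0.0698 -1.3281] [0.2218 1.6122 0.0114]
-0.0084 0.0005 0.0916 0.1 0.1 0.2 -1
```

Run:
```python
from h import *
R=Ro.from_euler('xyz',[179.88,-24.92,-8.39],degrees=True); rows([(np.array([.6299,.0956,.0548]),R)],-1)
```

```text
-0.0064 -0.0004 0.0896 0.0 0.0 0.0 -1
```

Emit:
jog_arm(
  targets="-0.003 0 0.012 0 0 0 -1; -0.005 0 0.024 0 0 0 -1; -0.006 0 0.036 0 0 0 -1; -0.006 0 0.048 0 0 0 -1; -0.006 0 0.06 0 0 0 -1; -0.006 0 0.07 0 0 0 -1; -0.006 0 0.08 0 0 0 -1; -0.006 0 0.0865 0 0 0 -1",
)

```text
clock: 25.8
tool_pos: [0.6289, 0.0954, 0.0572]
orientation: [179.8, -24.8, -8.4]
force: [0.6, -0.3, -0.3]
opening: 0.0437
```

Run:
```python
from h import *
thcheck()
```

```text
[0.6289 0.0954 0.0572] [179.826  -24.8498  -8.3534] 0.04371639235200206 [ 0.6379 -0.3052 -0.3258] [ 14.4196  11.0147 -56.174   91.485   -9.5275 -22.3698] 25.8 r 0.055470117017926646 th -0.5979942159198193
```

Release and back off, then look.

Emit:
jog_arm(
  targets="0 0 0 0 0 0 -0.01; 0 0 0 0 0 0 0.1; 0 0 0 0 0 0 0.4; 0 0 0 0 0 0 0.4; 0 0 -0.01 0 0 0 0.4; 0 0 -0.025 0 0 0 0.4; 0 0 -0.05 0 0 0 0.4; 0 0 -0.08 0 0 0 0.4",
)

```text
clock: 26.8
tool_pos: [0.5943, 0.1013, 0.1296]
orientation: [179.8, -24.7, -8.3]
force: [2.0, -0.1, 0.9]
opening: 0.0612
```

Run:
```python
from h import *
thcheck()
R=Rcan(25,1); L=TOPL
rows([(hw(L)+R.apply([0,0,d+.039]),R) for d in (-.05,.036)],0.4)
s=snapshot("wrist"); save(s,"w12"); K=s["intrinsics"]
def pr(h):
    X=s["R"]@hw(h)+s["t"]; r=np.arctan2(np.hypot(*X[:2]),X[2]); return X[:2]/np.hypot(*X[:2])*r*K[0,0]+K[:2,2]
print(pr(TOPR),pr(TOPL))
```

```text
[0.5943 0.1013 0.1296] [179.8276 -24.7282  -8.3048] 0.06124088309699188 [ 2.0269 -0.1298  0.9072] [ 35.3181   3.1616 -49.7379  43.349  -25.062    8.551 ] 26.8 r 0.07270079067192171 th 0.7367782706545588
-0.0004 -0.1283 -0.0021 0.0 0.3 0.3 0.4; -0 -0.1284 0.0839 0.0 0.3 0.3 0.4
[324.8623 219.2087] [160.703 216.521]
```

View pics/w12.png

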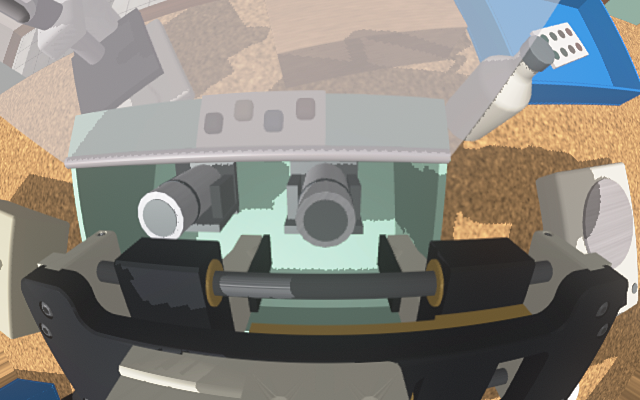

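Emit:
jog_arm(
  targets="0 -0.03 -0.002 0 0 0 0.4; 0 -0.06 -0.002 0 0.1 0.1 0.4; 0 -0.09 -0.002 0 0.2 0.2 0.4; 0 -0.115 -0.002 0 0.3 0.3 0.4; 0 -0.128 -0.002 0 0.3 0.3 0.4; 0 -0.128 0.01 0 0.3 0.3 0.4; 0 -0.128 0.025 0 0.3 0.3 0.4; 0 -0.128 0.04 0 0.3 0.3 0.4",
)

```text
clock: 27.85
tool_pos: [0.6302, 0.2261, 0.0968]
orientation: [-179.8, -25.2, -8.7]
force: [-0.3, -0.8, -0.1]
opening: 0.0614
```

Run:
```python
from h import *
thcheck()
R=Rcan(25,1); L=TOPL
rows([(hw(L)+R.apply([0,0,d+.039]),R) for d in (.034,.036)],0.4)
```

```text
[0.6302 0.2261 0.0968] [-179.8086  -25.1912   -8.75  ] 0.061441597159578705 [-0.3273 -0.8456 -0.0998] [ 42.0366  12.5054 -45.2801  52.3792 -24.4368  -7.6602] 27.85 r 0.051277507414328995 th 0.2407317734993801
-0.0025 0.0006 0.0452 -0.1 -0.2 -0.1 0.4; -0.0025 0.0006 0.0472 -0.1 -0.2 -0.1 0.4
```

Emit:
jog_arm(
  targets="-0.001 0 0.012 0 -0.2 0 0.4; -0.002 0 0.024 0 -0.2 0 0.4; -0.0025 0 0.035 0 -0.2 0 0.4; -0.0025 0 0.042 0 -0.2 0 0.4; -0.0025 0 0.046 0 -0.2 0 0.4; -0.0025 0 0.046 0 -0.2 0 0.4; -0.0025 0 0.046 0 -0.2 0 0; -0.0025 0 0.046 0 -0.2 0 -1",
)

```text
clock: 28.85
tool_pos: [0.6474, 0.224, 0.0545]
orientation: [-179.8, -25.0, -8.8]
force: [0.2, 0.6, -0.1]
opening: 0.0467
```

Emit:
jog_arm(
  targets="0 0 0 0 0 0 -1; 0 0 0 0 0 0 -1; 0 0 0 0 0 0 -1; 0 0 0 0 0 0 -1; 0 0 0 0 0 0 -1; 0 0 0 0 0 0 -1; 0 0 0 0 0 0 -1; 0 0 0 0 0 0 -1",
)

```text
clock: 29.85
tool_pos: [0.6474, 0.2243, 0.0546]
orientation: [-179.8, -25.0, -8.7]
force: [-0.8, 2.9, 1.6]
opening: 0.0434
```

Run:
```python
from h import *
thcheck()
s=snapshot("wrist"); save(s,"w13")
```

```text
[0.6474 0.2243 0.0546] [-179.755   -25.0194   -8.737 ] 0.043387906425501 [-0.7874  2.9467  1.6192] [ 34.9836  16.3907 -48.3794  69.6825 -17.9626 -19.5952] 29.85 r 0.05822563452679447 th -0.609198035130645
```

View pics/w13.png

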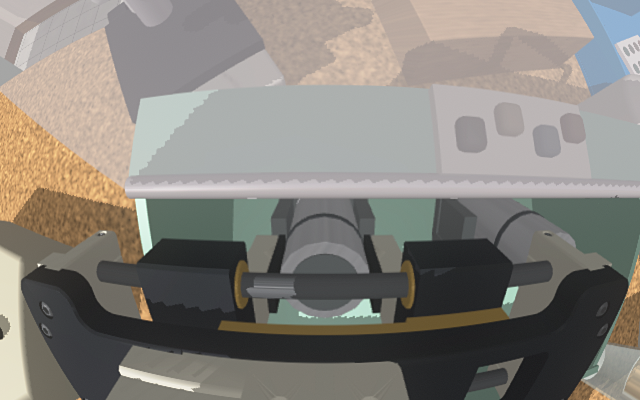

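Gripped (43.4 mm). Lift and weigh.

Emit:
jog_arm(
  targets="0 0 -0.007 0 0 0 -1; 0 0 -0.016 0 0 0 -1; 0.001 0 -0.027 0 0 0 -1; 0.001 0 -0.039 0 0 0 -1; 0.002 0 -0.052 0 0 0 -1; 0.004 0 -0.065 0 0 0 -1; 0.005 0 -0.078 0 0 0 -1; 0.006 0 -0.085 0 0 0 -1",
)

```text
clock: 30.9
tool_pos: [0.6163, 0.2274, 0.1335]
orientation: [-179.9, -24.9, -8.8]
force: [0.5, -0.1, -4.2]
opening: 0.0437
```

Run:
```python
from h import *
thcheck()
f=[telemetry.get_obs()["force"]]
for i in range(4): s=snapshot("side");f.append(telemetry.get_obs()["force"])
print(np.array(f)[:,2],np.mean(f,0)); save(s,"s14")
```

```text
[0.6163 0.2274 0.1335] [-179.8574  -24.9393   -8.7662] 0.04365420771649394 [ 0.4892 -0.108  -4.1582] [ 46.0056   9.3616 -41.7573  42.2018 -30.7046   0.0089] 30.9 r 0.0718409184868692 th 0.799434516862649
[-4.1582 -3.4729 -3.9635 -5.012  -2.84  ] [-0.2362  0.2007 -3.8893]
```

View pics/s14.png

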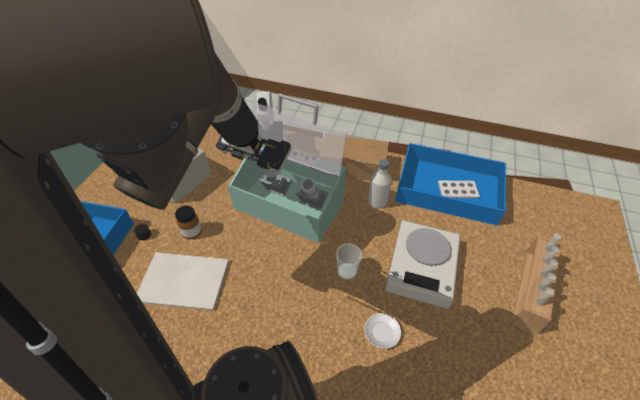

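Run:
```python
from h import *
p0,R0,o=cur()
rows(line(np.array([.58,.22,.29]),Rcan(25,1),8),-1)
```

```text
0.0043 0.0016 -0.0196 -0.0 0.0 -0.0 -1; 0.0085 0.0033 -0.0392 -0.0 0.0 -0.0 -1; 0.0128 0.0049 -0.0588 -0.0 0.0 -0.0 -1; 0.0171 0.0065 -0.0784 -0.1 0.0 -0.1 -1; 0.0214 0.0081 -0.098 -0.1 0.0 -0.1 -1; 0.0256 0.0098 -0.1176 -0.1 0.0 -0.1 -1; 0.0299 0.0114 -0.1372 -0.1 0.0 -0.1 -1; 0.0342 0.013 -0.1568 -0.1 0.0 -0.1 -1
```

Emit:
jog_arm(
  targets="0.002 0 -0.016 0 0 0 -1; 0.006 0.001 -0.036 0 0 0 -1; 0.011 0.003 -0.057 0 0 0 -1; 0.016 0.005 -0.078 0 0 0 -1; 0.021 0.008 -0.098 0 0 0 -1; 0.026 0.01 -0.118 0 0 0 -1; 0.03 0.011 -0.138 0 0 0 -1; 0.034 0.013 -0.157 0 0 0 -1",
)

```text
clock: 32.1
tool_pos: [0.5793, 0.2192, 0.2896]
orientation: [-179.9, -24.9, -8.8]
force: [0.9, 0.0, -5.0]
opening: 0.0438
```

Run:
```python
from h import *
thcheck()
R=Ro.from_euler('xyz',[180,0,-20],degrees=True)
rows(line(np.array([.536,-.268,.26]),R,16)[:8],-1)
```

```text
[0.5793 0.2192 0.2896] [-179.8932  -24.9165   -8.772 ] 0.04376011385280454 [ 0.8674  0.0072 -4.9846] [ 52.2928  -1.0615 -27.9798  27.2009 -53.5742  14.4305] 32.1 r 0.21240975272211168 th 1.4300001842831573
0.001 0.0305 0.0025 -0.2 -1.6 0.7 -1; 0.002 0.061 0.0049 -0.3 -3.1 1.4 -1; 0.003 0.0915 0.0074 -0.5 -4.7 2.1 -1; 0.004 0.122 0.0098 -0.6 -6.2 2.8 -1; 0.005 0.1526 0.0123 -0.8 -7.8 3.5 -1; 0.006 0.1831 0.0147 -1.0 -9.3 4.2 -1; 0.007 0.2136 0.0172 -1.1 -10.9 4.8 -1; 0.008 0.2441 0.0196 -1.3 -12.4 5.5 -1
```

Emit:
jog_arm(
  targets="0.001 0.015 0 -0.1 -1 0.4 -1; 0.002 0.04 0.002 -0.3 -2.5 1.1 -1; 0.003 0.07 0.004 -0.5 -4.2 1.9 -1; 0.004 0.1 0.006 -0.6 -5.8 2.6 -1; 0.005 0.13 0.008 -0.8 -7.4 3.3 -1; 0.006 0.16 0.01 -1 -9 4 -1; 0.007 0.19 0.012 -1.1 -10.6 4.7 -1; 0.008 0.22 0.014 -1.3 -12.2 5.5 -1",
)

```text
clock: 33.1
tool_pos: [0.5583, -0.0018, 0.279]
orientation: [-179.4, -12.5, -14.6]
force: [0.2, -0.5, -4.3]
opening: 0.0434
```

Run:
```python
from h import *
thcheck()
R=Ro.from_euler('xyz',[180,0,-20],degrees=True)
rows(line(np.array([.536,-.268,.25]),R,8),-1)
```

```text
[ 0.5583 -0.0018  0.279 ] [-179.4062  -12.5395  -14.554 ] 0.04340418708258641 [ 0.226  -0.4501 -4.2515] [ 25.8674  -1.9816 -19.628    8.6058 -62.6259  46.3319] 33.1 r 0.19611394816433297 th 1.5202519099839156
0.0047 0.033 0.0044 -0.1 -1.6 0.7 -1; 0.0095 0.0659 0.0089 -0.3 -3.1 1.4 -1; 0.0142 0.0989 0.0133 -0.4 -4.7 2.1 -1; 0.019 0.1318 0.0177 -0.6 -6.3 2.7 -1; 0.0237 0.1648 0.0221 -0.7 -7.8 3.4 -1; 0.0285 0.1977 0.0266 -0.9 -9.4 4.1 -1; 0.0332 0.2307 0.031 -1.0 -10.9 4.8 -1; 0.038 0.2637 0.0354 -1.2 -12.5 5.5 -1
```

Emit:
jog_arm(
  targets="0.005 0.033 0.0044 -0.1 -1.6 0.7 -1; 0.0095 0.066 0.009 -0.3 -3.1 1.4 -1; 0.014 0.1 0.013 -0.4 -4.7 2.1 -1; 0.019 0.135 0.018 -0.6 -6.3 2.7 -1; 0.024 0.17 0.022 -0.7 -7.8 3.4 -1; 0.029 0.205 0.027 -0.9 -9.4 4.1 -1; 0.033 0.238 0.031 -1 -10.9 4.8 -1; 0.038 0.2637 0.0354 -1.2 -12.5 5.5 -1",
)

```text
clock: 34.1
tool_pos: [0.5351, -0.2699, 0.2489]
orientation: [180.0, 0.1, -20.1]
force: [-0.0, 0.2, -4.8]
opening: 0.0432
```

Run:
```python
from h import *
thcheck()
R=Ro.from_euler('xyz',[180,0,-20],degrees=True)
s=snapshot("side"); save(s,"s15"); P=cloud(s)
for d in models.spot_point("pan",s)[:2]: print(d,atz(s,*d["uv"],.062))
d=models.cut_out("can",s); print([(x["conf"],x["uv"]) for x in d])
s=snapshot("top"); save(s,"t15")
for d in models.spot_point("pan",s)[:2]: print(d,atz(s,*d["uv"],.062))
rows([(np.array([.536,-.268,.15]),R)],-1)
s=snapshot("wrist"); save(s,"w15")
```

```text
[ 0.5351 -0.2699  0.2489] [179.9555   0.1448 -20.1435] 0.043215110351195164 [-0.0167  0.2484 -4.7714] [ -8.0865  11.6395  -3.5313   0.0138 -74.9802  77.9395] 34.1 r 0.15896390591877552 th 1.620875374169109
{'uv': [431.9, 245.3], 'conf': 0.83} [ 0.535  -0.2792  0.062 ]
{'uv': [289.5, 203.8], 'conf': 0.17} [0.5562 0.1436 0.062 ]
[(0.93, [447.1, 194.1]), (0.66, [309.3, 189.6])]
0.0005 -0.0004 0.0991 0.0 0.1 -0.1 -1
```

View pics/s15.png

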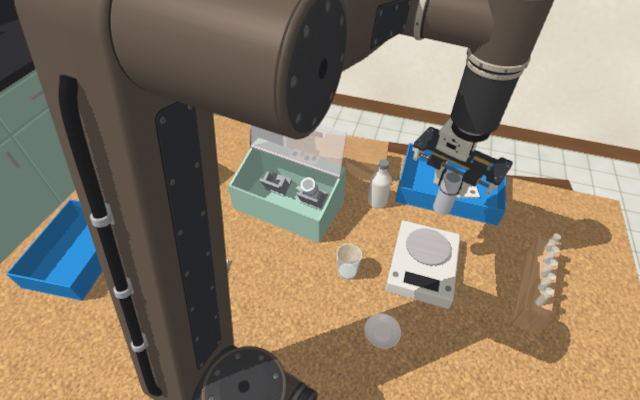

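View pics/w15.png

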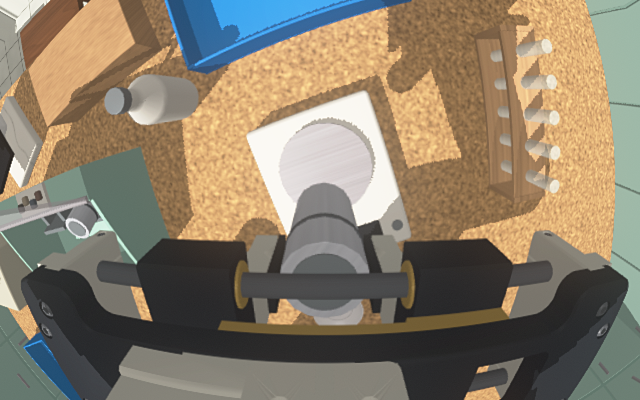

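Run:
```python
from h import *
s=snapshot("side"); print(atz(s,428.8,245.8,.062))
for d in models.cut_out("pan",s)[:2]:
    m=d["region"]; 
    if m.sum()>3000 or m.sum()<200: print("n",m.sum()); 
    P=cloud(s)[m]; Q=P[(P[:,2]>.055)&(P[:,2]<.068)]; (c,r)=cv2.minEnclosingCircle(Q[:,:2].astype(np.float32)); print(d["conf"],m.sum(),len(Q),c,r,Q.mean(0))
# can axis in side view
m=models.cut_out("can",s)[0]["region"]; P=cloud(s)[m]; P=P[(P[:,2]>.1)&(P[:,2]<.45)]; print(P.min(0),P.max(0),np.median(P,0))
s=snapshot("wrist"); K=s["intrinsics"]
def wz(u,v,z):
    d=np.array([u-K[0,2],v-K[1,2]]); r=np.hypot(*d); th=r/K[0,0]; ray=np.array([*(d/r*np.sin(th)),np.cos(th)]); w=s["R"].T@ray; c=-s["R"].T@s["t"]; return c+w*(z-c[2])/w[2]
for uv in ((279,160),(375,160),(327,119),(327,165)): print(uv,wz(*uv,.062))
```

```text
[ 0.5307 -0.2714  0.062 ]
n 4922
0.86 4922 1273 (0.49600905179977417, -0.28274431824684143) 0.09782499819993973 [ 0.5281 -0.2696  0.0609]
0.44 873 62 (0.7291312217712402, -0.09031397849321365) 0.06284432858228683 [ 0.6834 -0.0985  0.0614]
[ 0.4998 -0.2884  0.2193] [ 0.5541 -0.246   0.3677] [ 0.5176 -0.2657  0.2907]
(279, 160) [ 0.5648 -0.2175  0.062 ]
(375, 160) [ 0.5231 -0.3324  0.062 ]
(327, 119) [ 0.5923 -0.2924  0.062 ]
(327, 165) [ 0.5376 -0.2726  0.062 ]
```

Emit:
jog_arm(
  targets="0 0 0.02 0 0 0 -1; 0 0 0.045 0 0 0 -1; 0 0 0.07 0 0 0 -1; 0 0 0.095 0 0 0 -1; 0 0 0.115 0 0 0 -1; 0 0 0.13 0 0 0 -1; 0 0 0.14 0 0 0 -1; 0 0 0.146 0 0.1 0 -1",
)

```text
clock: 35.6
tool_pos: [0.5364, -0.2675, 0.1043]
orientation: [180.0, -0.2, -20.0]
force: [-0.3, 0.3, -4.1]
opening: 0.0437
```

Run:
```python
from h import *
thcheck()
s=snapshot("side"); m=models.cut_out("can",s)[0]["region"]; P=cloud(s)[m]; P=P[(P[:,2]>.04)&(P[:,2]<.45)]; print(np.sort(P[:,2])[:20],P.max(0)); save(s,"s16")
im=s["img"][120:320,340:540][:,:,::-1]; cv2.imwrite("pics/s16c.png",cv2.resize(im,None,fx=3,fy=3,interpolation=cv2.INTER_CUBIC))
```

```text
[ 0.5364 -0.2675  0.1043] [179.9946  -0.1638 -19.9508] 0.04367003629424533 [-0.3224  0.3244 -4.0995] [ -7.8127  17.1327 -15.7568   0.0474 -56.9515  77.8361] 35.6 r 0.04677083130700733 th 0.5047610493400627
[0.0702 0.0718 0.0721 0.0725 0.0725 0.0727 0.0737 0.0737 0.0739 0.0744
 0.0746 0.0749 0.0758 0.076  0.0774 0.0776 0.0776 0.0777 0.0779 0.0787] [ 0.5458 -0.2456  0.1805]
```

View pics/s16c.png

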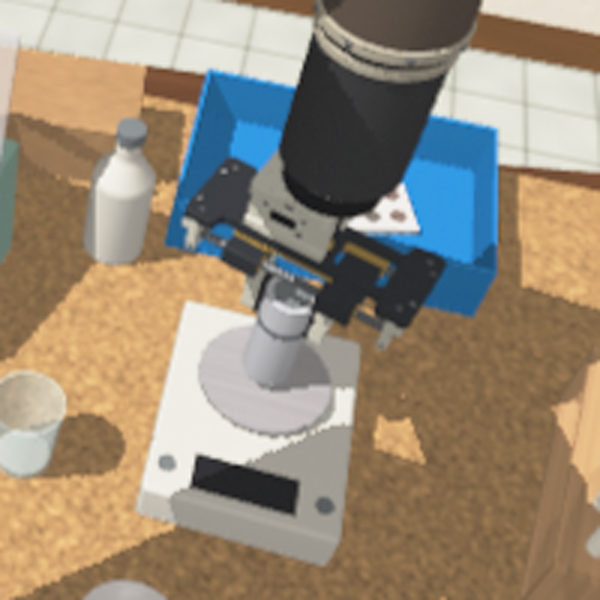

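Emit:
jog_arm(
  targets="0 0.001 0.001 0 0.1 0 -1; 0 0.002 0.003 0 0.1 0 -1; -0.001 0.003 0.0045 0 0.1 0 -1; -0.001 0.003 0.006 0 0.1 0 -1; -0.001 0.003 0.007 0 0.1 0 -1; -0.001 0.003 0.008 0 0.1 0 -1; -0.001 0.003 0.009 0 0.1 0 -1; -0.001 0.003 0.0095 0 0.1 0 -1",
)

```text
clock: 36.7
tool_pos: [0.5341, -0.2699, 0.0946]
orientation: [180.0, -0.2, -20.0]
force: [-0.7, -0.6, -3.6]
opening: 0.0436
```

Emit:
jog_arm(
  targets="0 0 0.0005 0 0 0 -1; 0 0 0.001 0 0 0 -1; 0 0 0.001 0 0 0 -1; 0 0 0.0015 0 0 0 -1; 0 0 0.0015 0 0 0 -1; 0 0 0.002 0 0 0 -1; 0 0 0.002 0 0 0 -1; 0 0 0.002 0 0 0 -1",
)

```text
clock: 37.7
tool_pos: [0.5345, -0.27, 0.0934]
orientation: [180.0, -0.3, -19.9]
force: [-1.6, 2.5, 5.5]
opening: 0.0435
```

Emit:
jog_arm(
  targets="0 0 -0.0005 0 0 0 -0.01; 0 0 -0.0005 0 0 0 0.02; 0 0 -0.0005 0 0 0 0.1; 0 0 -0.0005 0 0 0 0.3; 0 0 -0.0005 0 0 0 0.5; 0 0 -0.0005 0 0 0 0.6; 0 0 -0.004 0 0 0 0.6; 0 0 -0.01 0 0 0 0.6",
)

```text
clock: 38.7
tool_pos: [0.5344, -0.27, 0.1036]
orientation: [180.0, -0.3, -19.9]
force: [-0.2, 0.4, 0.3]
opening: 0.0699
```

Emit:
jog_arm(
  targets="0 0 -0.01 0 0 0 0.6; 0 0 -0.025 0 0 0 0.6; 0 0 -0.045 0 0 0 0.6; 0 0 -0.07 0 0 0 0.6; 0 0 -0.1 0 0 0 0.6; 0 0 -0.13 0 0 0 0.6; 0 0 -0.15 0 0 0 0.6; 0 0 -0.16 0 0 0 0.6",
)

```text
clock: 39.7
tool_pos: [0.5341, -0.2699, 0.2659]
orientation: [-180.0, -0.4, -19.9]
force: [-0.2, 0.6, -1.0]
opening: 0.0703
```

Run:
```python
from h import *
thcheck()
s=snapshot("side"); save(s,"s17"); 
for d in models.cut_out("can",s): 
    P=cloud(s)[d["region"]]; P=P[(P[:,2]>.02)&(P[:,2]<.3)]; print(d["conf"],d["uv"],P.min(0),P.max(0))
s=snapshot("top"); save(s,"t17")
s=snapshot("wrist"); save(s,"w17")
```

```text
[ 0.5341 -0.2699  0.2659] [-179.9966   -0.4303  -19.9344] 0.07031017686022437 [-0.1937  0.5914 -0.9929] [ -8.0495  10.7585  -2.5063   0.0878 -76.3134  78.0946] 39.7 r 0.17568015763875294 th 1.6412712443242095
0.67 [310.9, 187.9] [0.5769 0.0749 0.0532] [0.6253 0.1192 0.1319]
0.66 [433.7, 234.7] [ 0.509  -0.3059  0.0477] [ 0.6014 -0.2482  0.17  ]
```

View pics/s17.png

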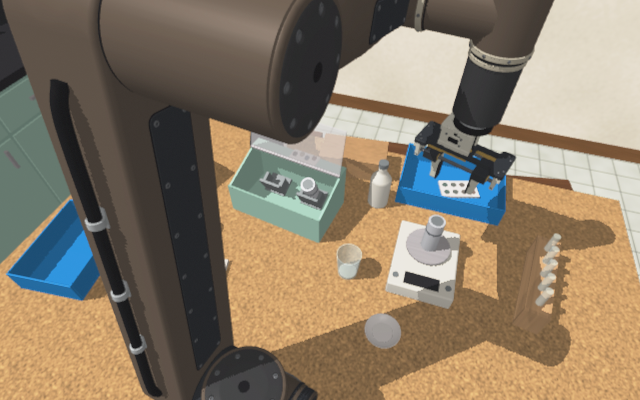

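View pics/w17.png

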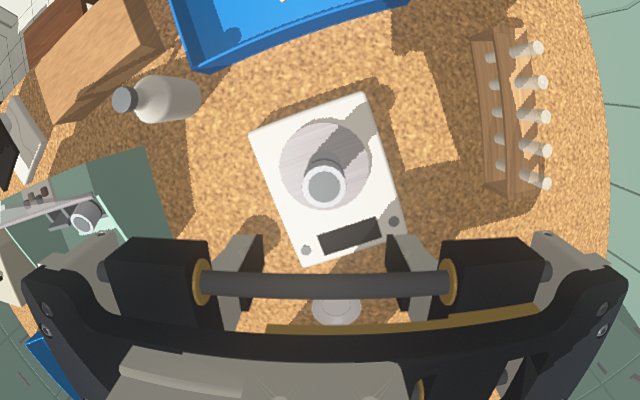

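View pics/t17.png

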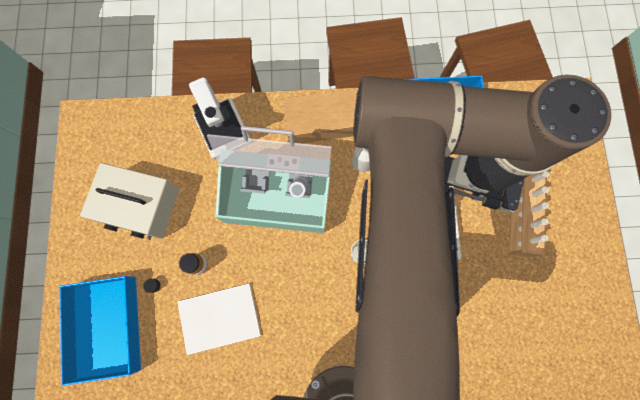

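```bash
python3 -c "
from plant import job
print(job.close_job())"
```

```text
the job is handed in; nothing more can be done
None
```

The job is handed in at about 40 s: the full canister stands upright near the middle of the balance pan, the empty one is back in the right slot, and the flap stays open.

- **Flap:** I gripped the handle bar and swung the flap to about 2.11 rad. After I let go it stayed leaning back over the roof, and the last side and top pictures still show it open.
- **Which canister is full:** The right canister weighed about 1.3 N when lifted clear, so it is the empty one. I put it back, and the camera shows it seated within about 1 px of where it should be. The left one weighed about 3.9–5 N, so it is the full one.
- **Setting down:** I lowered the full canister in steps of about 1–2 mm until it touched. The force at contact was about +5.5 N, so it was pressed lightly on the pan before I let go.
- **Bystanders:** The beaker, wash bottle and amber jar were not touched. The first two show upright in the last side picture, and the jar in the last top picture.

**What disagreed along the way:**
- **Fingertip position:** The real fingertips ended about 39 mm short of the reported tool point, as seen in two cameras. The first two attempts to grip the handle closed on nothing because of this. I allowed for the offset after that.
- **Radial force:** While the flap swung, the handle pushed back at about 20 N until I corrected the arc.
- **Joint range:** At the right slot, joint 4 came to 95.44 degrees against its limit of 95.51.

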